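# Find the full coffee caddy and clamp it in the carrying cradle

### The arm

A 6-joint arm with a two-finger parallel gripper is mounted at the origin on the work surface. World frame = base frame: x ahead of the robot, y to its left, z up, the work surface at z = 0. Lengths are in m, angles in rad, forces in N, time in s.
With the tool pointing down it reaches from about 0.4 to 0.825 m from the base axis. Payload 7 kg.
Tool frame: the origin (TCP) lies at the very end of the fingers, on their centre line; the grasp point (between the pads) lies 19 mm behind it; z points along the fingers, y is the line along which they close (so a half turn about z gives the same grasp; the last joint's range is limited). The gripper opens to 88 mm and grips with 3 to 60 N. Pads are 19 mm wide; open, the fingers measure 130 mm over their backs; the gripper's body (78 mm by 193 mm) begins 47 mm behind the grasp point.
Start: joints at [-0.926, 0.359, 0.012, 0, -1.224, -0.288], TCP at [0.236, -0.632, 0.206] pointing down, gripper open.
Joint ranges: [-3.07, 3.07], [-1.43, 2.12], [-1.02, 1.25], [-3.03, 1.67], [-3.05, -0], [-3.03, 3.03]. Speed limits (rad/s): [2.39, 2.39, 3.01, 3.14, 3.14, 3.14].

### API

Orientations are given as a unit quaternion [w, x, y, z].
In Python, from workcell import arm gives the robot as it stands.
- The arm moves only by the tool apply_moves, never from a script. Its argument "deltas" is a list that holds one entry, the list of rows, each a list of 7 numbers: the turn, a rotation vector about the world's x, y, z in degrees, then the shift along the world's x, y, z in m, then the finger opening in m, from 0 to 0.0876. In form: [[[wx, wy, wz, x, y, z, fingers], ...]]. A call has 1 to 8 rows; each row shifts and turns the commanded pose from where the row before left it; what a row does not reach is not made up. A row lasts 1/12 s, in which the tool goes at most 41.7 mm and 7.16 degrees, less where a joint would pass 70% of its speed; a pose out of reach is approached as far as the arm can. A call with a gripper value outside its range is refused whole. The fingers move at their own pace and stop on an object; "squeeze" is the grip in N (left out, the last holds). Time passes only in rows, so rows that do not move let the fingers close. It gives the time, the measured TCP pose, the force, the opening and the grip force at its end, in the units of the state.
- arm.read_state(): the state, without advancing time (a new reading comes with each control period).
- arm.read_camera(name): name is "scene" or "side" or "wrist"; returns a dict with "frame" (480x640x3 uint8, red, green, blue), "depth" (480x640 float32, m along the optical axis (not along the pixel's ray), 0 where there is no reading), "intrinsics" (3x3 intrinsics, pixels), "camera_from_world" (4x4, takes a point from world to camera coordinates). Camera axes: x right, y down, z forward; pixel columns grow to the right and rows downward; lengths in m; the calibration is good to about 2 mm. The wrist camera is an equidistant fisheye: a pixel r from the principal point sees the ray r / f radians off the axis. A picture is of the moment at which its call begins.
- arm.job_done(): hands the job in; it is judged then, once.
The state is a dict: "time_s": time; "qpos": joint angles; "qd": joint speeds; "joint_efforts": joint torques, N m; "ee_pos": TCP position; "tool_rot": TCP orientation; "force": force on the tool from outside, world axes, zero at the start; "wrist_torque": the same for the moment, N m; "finger_gap": finger opening in m; "gripper_force": force on a finger pad.
Only numpy, scipy, OpenCV 4.12 (cv2) and the standard library are available. Lean on these libraries where they do the work, as an engineer would, in place of code of your own. Each camera call takes 0.05 s, during which the arm holds its last target. There are 200 camera calls.

### The job

One of the three coffee caddies in the sloping rack is full: from the robot's left to its right, lift each one clear of the rack for half a second to feel its weight, setting it back in its place before lifting the next (the last need not go back if it is the full one). Then set the full caddy down gently, upright, in the square cradle, let go, and swing the clamp fully shut over it. Leave the empty ones in the rack, topple none, and leave the cup, tamper and jar alone.

Things in the scene. Friction and masses are not known exactly. Their poses are not given: they have to be found in the camera images.
- rack: fixed wooden rack, 236 mm wide; origin under its middle on the counter, x away from the robot, y along the row to the robot's left, z up. Its board falls towards +x by 0.42 rad (24 deg) about y, so lids lean 0.42 rad towards +x. Lip at the low far edge 16 mm high, 7 mm clear of a caddy at its seat point; dividers 6 mm wide, 14 mm high bound three places 66 mm wide, 72 mm apart. Caddies stand 16 mm apart: grip their low and high faces, tool along the board's normal
- rack_seat0 (a point): centre of a caddy resting in the left place of the rack (the robot's left), 44 mm above the board along its normal
- rack_seat1 (a point): centre of a caddy resting in the middle place of the rack (the robot's middle), 44 mm above the board along its normal
- rack_seat2 (a point): centre of a caddy resting in the right place of the rack (the robot's right), 44 mm above the board along its normal
- caddy_a_center (a point): closed square aluminium tin, 56 x 56 x 88 mm tall, dark seam under its 24 mm lid; this point is its centre, half-way up; z points out of the lid. It starts in one of the rack's places, leaning with it. All three look alike and the letters tell nothing; two are empty (0.17 to 0.24 kg), one is full (0.5 to 0.7 kg)
- caddy_b_center (a point): closed square aluminium tin, 56 x 56 x 88 mm tall, dark seam under its 24 mm lid; this point is its centre, half-way up; z points out of the lid. It starts in one of the rack's places, leaning with it. All three look alike and the letters tell nothing; two are empty (0.17 to 0.24 kg), one is full (0.5 to 0.7 kg)
- caddy_c_center (a point): closed square aluminium tin, 56 x 56 x 88 mm tall, dark seam under its 24 mm lid; this point is its centre, half-way up; z points out of the lid. It starts in one of the rack's places, leaning with it. All three look alike and the letters tell nothing; two are empty (0.17 to 0.24 kg), one is full (0.5 to 0.7 kg)
- cradle_seat (a point): centre of a caddy seated in the cradle, 44 mm above its inner floor (5 mm above the counter); axes the cradle's own, z up. Cradle: fixed square metal tray, inside 68 x 68 mm, walls 5 mm thick, tops 18 mm above the counter, sides along its x and y. The clamp's post stands 80 mm from the centre towards its -y: fingers closing along its x keep clear of the post
- clamp_pivot (a point): on the vertical hinge axis of the clamp at the top of the post, at the underside of the clamp's bar (100 mm above the counter); axes are the cradle's own
- clamp_knob (a point): middle of the upright black knob (16 mm diameter, 40 mm tall, its foot on top of the bar) 60 mm from the hinge axis, 30 mm above the bar's underside. The bar is steel, 16 mm wide, 10 mm thick, and passes 7 mm above a seated caddy's lid
- clamp (a joint): angle of the clamp's quarter-turn bar: 0 = shut stop, bar along the cradle's +y over the caddy; pi/2 = open stop, bar along the cradle's -x. It starts near open (1.3 to 1.55), shuts clockwise seen from above, and stays where it is left (friction about 0.06 N m, some 1 N at the knob)
- cup_center (a point): middle of a white ceramic cup, 64 mm across, 55 mm tall, standing on the counter; leave alone
- tamper_center (a point): middle of a steel coffee tamper, 58 mm across, 88 mm tall; leave alone
- jar_center (a point): middle of an amber glass jar, 72 mm across, 110 mm tall; leave alone
Not all that is in view belongs to the job. What is shaped like the part that bears caddy_b_center but purple or red is not meant.

How it is judged:
By the outcome, as a careful person would: the job done as asked, in the order asked, and still so for the second after the job is handed in, with the robot touching nothing.
It also fails if it takes over 72 s, if anything falls off the work surface, if the arm or the gripper's body presses on something with over 40 N, if the wrist force passes 120 N, or if a joint passes its speed limit or range.

## Working session

There is one attempt and no reset: what is moved stays moved. The work goes in short steps, Python scripts to look and compute and a tool call to move; the robot and the scene stay as the last step left them, time stands still between calls to the robot, and variables do not carry over. Pictures are saved under pics/ and viewed, at most 10 in all, crops included, and the job is handed in when it is done.

Besides the shell and the picture viewer there is one more tool, called after ">>>" as name(argument=value, ...) on one line, values as JSON. apply_moves: Moves the arm, as the interface text tells. Its arguments: {"type":"object","properties":{"deltas":{"type":"array","items":{"type":"array","items":{"type":"array","items":{"type":"number"}}}},"squeeze":{"type":"number"}},"required":["deltas"]}

```bash
ls; mkdir -p pics; python3 - <<'E'
from workcell import arm
import cv2,numpy as np
s=arm.read_state();print(s)
for n in("scene","side"):
    c=arm.read_camera(n);cv2.imwrite(f"pics/{n}0.png",c["frame"][:,:,::-1]);np.savez(f"{n}0.npz",**c);print(n,c["intrinsics"],c["camera_from_world"])
E
```

```text
pics
{'time_s': 0.0, 'qpos': array([-9.25898414e-01,  3.59403917e-01,  1.10673583e-02, -3.52957944e-04,
       -1.22406218e+00, -2.88067748e-01]), 'qd': array([ 0.00049601,  0.00037631, -0.00038177,  0.00066944, -0.00291664,
        0.00018521]), 'joint_efforts': array([ 1.41250261e-03, -5.82724857e+01,  2.93059909e+01,  6.99716270e+00,
        6.90697329e-03, -1.72044456e-04]), 'ee_pos': array([ 0.23556144, -0.63202216,  0.20491487]), 'tool_rot': array([-2.12141076e-04, -1.77410827e-01,  9.84136540e-01,  7.90227893e-04]), 'force': array([-0.23178089, -0.94463479,  0.0492108 ]), 'wrist_torque': array([ 0.02377108,  0.01699291, -0.03060074]), 'gripper_force': 0.0, 'finger_gap': 0.08740278107092474}
scene [[509.18258317   0.         324.93949496]
 [  0.         509.18258317 236.55693676]
 [  0.           0.           1.        ]] [[ 0.19131448  0.98143846 -0.01331615 -0.15924175]
 [ 0.76305611 -0.15725054 -0.62691119 -0.28525206]
 [-0.61736872  0.10977622 -0.77897692  1.5012051 ]
 [ 0.          0.          0.          1.        ]]
side [[527.05831592   0.         325.62439859]
 [  0.         527.05831592 234.88426448]
 [  0.           0.           1.        ]] [[-0.80902323 -0.58745376 -0.01948063  0.43697692]
 [-0.35622447  0.51640514 -0.77873606  0.21213538]
 [ 0.46753133 -0.62307609 -0.62704916  0.87890019]
 [ 0.          0.          0.          1.        ]]
```

View pics/scene0.png

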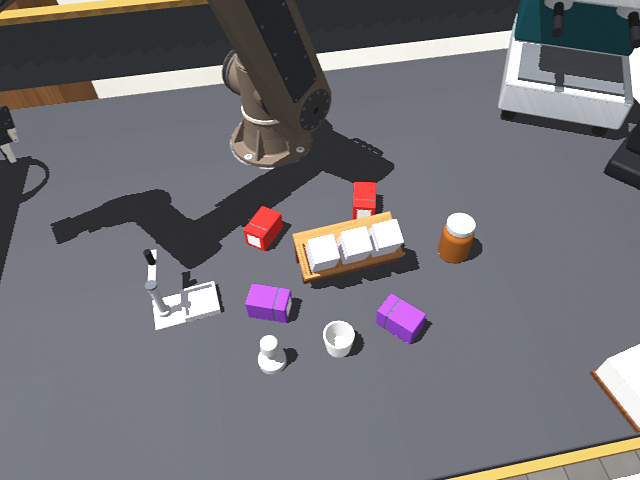

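View pics/side0.png

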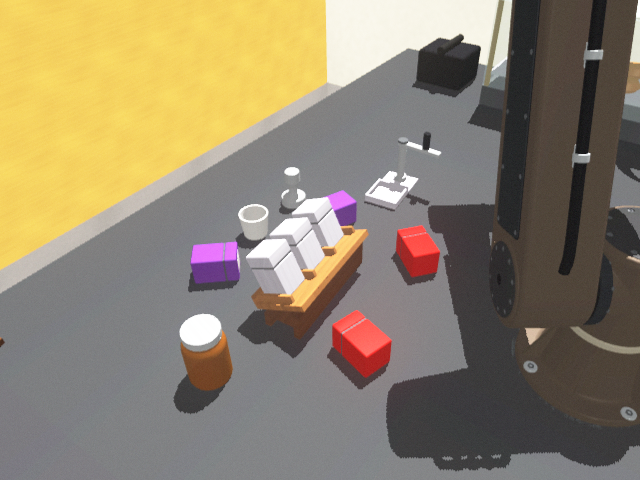

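The scene view shows the rack near (350,245) with three grey caddies (image right is the robot's left). The cradle is at (195,303), with the clamp post at (157,295) and the knob at (150,257). Red and purple decoys lie around the rack, and the cup, tamper and jar are beyond it. The side view shows the same layout, with the lids leaning away from the robot.

```bash
cat > h.py <<'E'
import numpy as np,cv2
def cloud(c):
    d=c["depth"];K=c["intrinsics"];T=np.linalg.inv(c["camera_from_world"])
    v,u=np.mgrid[:d.shape[0],:d.shape[1]]
    p=np.stack([(u-K[0,2])/K[0,0]*d,(v-K[1,2])/K[1,1]*d,d],-1)@T[:3,:3].T+T[:3,3]
    p[d<=0]=np.nan
    return p
E
python3 - <<'E'
from h import *
C={n:np.load(n+"0.npz") for n in("scene","side")}
for n,c in C.items():
    p=cloud(c);hsv=cv2.cvtColor(c["frame"],cv2.COLOR_RGB2HSV)
    pts=[(323,252),(355,245),(387,236),(350,270),(195,303),(157,290),(150,257),(340,340),(270,345),(457,225)] if n=="scene" else [(272,255),(295,235),(316,212),(385,190),(403,143),(427,140),(254,215),(292,175),(200,330)]
    for u,v in pts: print(n,(u,v),p[v,u].round(3),hsv[v,u])
    x,y,z=p[...,0],p[...,1],p[...,2]
    # rack wood
    m=(hsv[...,0]>8)&(hsv[...,0]<22)&(hsv[...,1]>110)&(x>.3)&(x<.75)&(y>-.1)&(y<.35)&(z>.005)&(z<.12)
    q=p[m];print("wood",len(q),q.min(0).round(3),q.max(0).round(3),cv2.minAreaRect(q[:,:2].astype(np.float32)))
    m=(hsv[...,1]<60)&(hsv[...,2]>90)&(y<-.15)&(y>-.45)&(x>.3)&(x<.7)&(z>.003)
    q=p[m]
    lo=q[q[:,2]<.03];print("cradle",len(lo),cv2.minAreaRect(lo[:,:2].astype(np.float32)))
E
```

```text
scene (323, 252) [0.539 0.055 0.136] [  0   0 255]
scene (355, 245) [0.536 0.124 0.138] [  0   0 255]
scene (387, 236) [0.526 0.197 0.138] [  0   0 255]
scene (350, 270) [0.509 0.123 0.009] [ 11 137  69]
scene (195, 303) [ 0.524 -0.238  0.004] [  0   0 255]
scene (157, 290) [ 0.535 -0.299  0.092] [105  13 120]
scene (150, 257) [ 0.479 -0.303  0.136] [114  44  29]
scene (340, 340) [0.679 0.063 0.003] [  0   0 255]
scene (270, 345) [ 0.704 -0.083  0.086] [120   1 254]
scene (457, 225) [0.508 0.366 0.112] [  0   0 254]
wood 2295 [0.415 0.001 0.005] [0.545 0.35  0.094] ((0.47711941599845886, 0.17644259333610535), (0.11862142384052277, 0.34605276584625244), 3.039416551589966)
cradle 2265 ((0.5005565881729126, -0.29970383644104004), (0.39853501319885254, 0.2990523874759674), 0.042691148817539215)
side (272, 255) [0.491 0.216 0.148] [150   4 239]
side (295, 235) [0.494 0.15  0.145] [160   3 240]
side (316, 212) [0.504 0.075 0.146] [143   4 240]
side (385, 190) [ 0.539 -0.243  0.005] [  0   0 255]
side (403, 143) [ 0.527 -0.294  0.113] [70  8 92]
side (427, 140) [ 0.47  -0.3    0.136] [140  16  47]
side (254, 215) [0.709 0.037 0.029] [ 18  16 193]
side (292, 175) [ 0.68  -0.067  0.089] [ 75   2 222]
side (200, 330) [0.497 0.381 0.112] [ 90   1 255]
wood 4018 [0.411 0.002 0.005] [0.522 0.349 0.096] ((0.47134849429130554, 0.1762121468782425), (0.11045310646295547, 0.3415760397911072), 5.321824073791504)
cradle 2345 ((0.5082775354385376, -0.3000362813472748), (0.29961732029914856, 0.3835080564022064), 89.93101501464844)
```

```bash
cat > fit.py <<'E'
from h import *
from scipy.optimize import least_squares
def rackframe(th):
    s,c=np.sin(.42),np.cos(.42)
    return np.array([[c*np.cos(th),c*np.sin(th),-s],[-np.sin(th),np.cos(th),0],[s*np.cos(th),s*np.sin(th),c]])
if __name__=="__main__":
    Q={}
    for n in("scene","side"):
        c=np.load(n+"0.npz")
        p=cloud(c);hsv=cv2.cvtColor(c["frame"],cv2.COLOR_RGB2HSV);x,y,z=p[...,0],p[...,1],p[...,2]
        m=(hsv[...,1]<50)&(hsv[...,2]>60)&(x>.40)&(x<.62)&(y>-.0)&(y<.28)&(z>.05)
        Q[n]=p[m]
        # SDF-like fit: three boxes in a row; points on surface
        def f(v,pts):
            th,ox,oy,oz=v;R=rackframe(th);q=(pts-[ox,oy,oz])@R.T
            best=None
            for k in(-1,0,1):
                a=np.abs(q-[0,72e-3*k,0])-[.028,.028,.044]
                d=np.where((a>0).any(1),np.linalg.norm(np.maximum(a,0),axis=1),a.max(1))
                best=d if best is None else np.where(np.abs(d)<np.abs(best),d,best)
            return best
        for th0 in(-.15,.1):
            r=least_squares(f,[th0,.5,.13,.11],args=(Q[n],),loss="soft_l1",f_scale=.002);print(n,len(Q[n]),r.x.round(4),r.cost,np.median(np.abs(r.fun)))
        m=(hsv[...,0]>5)&(hsv[...,0]<22)&(hsv[...,1]>110)&(x>.38)&(x<.65)&(y>-.02)&(y<.29)&(z>.005)&(z<.12)
        w=p[m];th=r.x[0];R=rackframe(th);q=(w-r.x[1:])@R.T
        print("wood rel seat1 (d,r,n) pct",np.percentile(q,[0.5,50,99.5],axis=0).round(3).tolist())
        m=(hsv[...,1]<60)&(hsv[...,2]>90)&(y<-.19)&(y>-.29)&(x>.44)&(x<.6)&(z>.003)&(z<.022)
        lo=p[m];print("cradle",len(lo),cv2.minAreaRect(lo[:,:2].astype(np.float32)))
        m=(y<-.2)&(y>-.36)&(x>.44)&(x<.6)&(z>.094)
        hi=p[m];k=hi[hi[:,2]>.118];print("knob",len(k),k.mean(0).round(4),np.percentile(k,[1,99],axis=0).round(3).tolist())
        po=hi[hi[:,2]<.116];print("bar+post",len(po),cv2.minAreaRect(po[:,:2].astype(np.float32)),po.mean(0))
E
python3 fit.py
```

```text
scene 2946 [0.0942 0.5079 0.1275 0.1003] 0.003370691805324497 0.0008536375681558721
scene 2946 [0.0942 0.5079 0.1275 0.1003] 0.0033706918053240404 0.0008536383974022416
wood rel seat1 (d,r,n) pct [[-0.07, -0.119, -0.093], [-0.02, -0.027, -0.043], [0.042, 0.116, -0.024]]
cradle 1306 ((0.5208779573440552, -0.23986491560935974), (0.09971525520086288, 0.15655750036239624), 89.71704864501953)
knob 107 [ 0.478  -0.3056  0.1392] [[0.467, -0.314, 0.119], [0.483, -0.299, 0.152]]
bar+post 312 ((0.49304693937301636, -0.3087051510810852), (0.10549455136060715, 0.023497944697737694), 1.6308122873306274) [ 0.50539721 -0.30556026  0.10942113]
side 5252 [0.0934 0.5089 0.1286 0.1014] 0.0031087154098946848 0.0007297577729862992
side 5252 [0.0934 0.5089 0.1286 0.1014] 0.003108715409894682 0.0007297576361158051
wood rel seat1 (d,r,n) pct [[-0.072, -0.115, -0.118], [-0.041, 0.046, -0.049], [0.036, 0.119, -0.029]]
cradle 831 ((0.5199958086013794, -0.23994119465351105), (0.09967704117298126, 0.1596231907606125), 89.99723052978516)
knob 111 [ 0.4739 -0.3005  0.1364] [[0.466, -0.309, 0.118], [0.528, -0.293, 0.153]]
bar+post 287 ((0.49335646629333496, -0.30381935834884644), (0.02508367784321308, 0.10590913146734238), 86.0136489868164) [ 0.49389351 -0.30062848  0.10869561]
```

```bash
cat > fit2.py <<'E'
from fit import *
for n in("scene","side"):
    c=np.load(n+"0.npz");p=cloud(c);hsv=cv2.cvtColor(c["frame"],cv2.COLOR_RGB2HSV);x,y,z=p[...,0],p[...,1],p[...,2]
    for k,yy in((-1,.056),(0,.128),(1,.2)):
        m=(hsv[...,1]<50)&(hsv[...,2]>60)&(x>.40)&(x<.62)&(z>.05)
        P=p[m];q=(P-[.5084,.128,.1008])@rackframe(.094).T;P=P[np.abs(q[:,1]-.072*k)<.036]
        def f(v):
            q=(P-v[1:])@rackframe(v[0]).T;a=np.abs(q)-[.028,.028,.044]
            return np.where((a>0).any(1),np.linalg.norm(np.maximum(a,0),axis=1),a.max(1))
        s=np.array([.5084,.128,.1008])+rackframe(.094)[1]*.072*k
        r=least_squares(f,[.094,*s],loss="soft_l1",f_scale=.002);print(n,k,r.x.round(4),"nominal",s.round(4),"dev d,r,n",((r.x[1:]-s)@rackframe(.094).T).round(4))
    m=(x>.44)&(x<.6)&(y>-.29)&(y<-.15)&(z>.013)&(z<.022)
    P=p[m];print("walls",len(P),cv2.minAreaRect(P[:,:2].astype(np.float32)))
    def g(v,P=P):
        th,cx,cy=v;d=P[:,:2]-[cx,cy];u=d@[np.cos(th),np.sin(th)];w=d@[-np.sin(th),np.cos(th)]
        return np.maximum(np.abs(u),np.abs(w))-.0365
    for t0 in(-.2,.2):
        r=least_squares(g,[t0,.522,-.222],loss="soft_l1",f_scale=.002);t=r.x[0];print("cradle",r.x.round(4),r.cost,"pivot",(r.x[1:]+.08*np.array([np.sin(t),-np.cos(t)])).round(4))
    m=(x>.44)&(x<.6)&(y>-.36)&(y<-.24)&(z>.106)&(z<.114);P=p[m];print("bartop",len(P),cv2.minAreaRect(P[:,:2].astype(np.float32)),P.mean(0).round(3))
    for k,(a,b) in dict(cup=(.70,.05),tam=(.69,-.075),jar=(.5,.375)).items():
        m=(np.hypot(x-a,y-b)<.06)&(z>.02);print(k,np.percentile(p[m],[2,98],axis=0).round(3).tolist())
E
python3 fit2.py
```

```text
scene -1 [0.1032 0.5147 0.0557 0.1003] nominal [0.5152 0.0563 0.1008] dev d,r,n [-0.0003 -0.0006 -0.0007]
scene 0 [0.0924 0.5078 0.1283 0.1003] nominal [0.5084 0.128  0.1008] dev d,r,n [-0.0003  0.0003 -0.0006]
scene 1 [0.0906 0.5011 0.1985 0.1003] nominal [0.5016 0.1997 0.1008] dev d,r,n [-0.0004 -0.0011 -0.0007]
walls 337 ((0.5252998471260071, -0.22795012593269348), (0.08166763931512833, 0.07801257073879242), 6.283140182495117)
cradle [ 0.1099  0.5252 -0.2279] 0.00046345746587256374 pivot [ 0.534  -0.3075]
cradle [ 0.1099  0.5252 -0.2279] 0.00046345746587256434 pivot [ 0.534  -0.3075]
bartop 205 ((0.4927387237548828, -0.30447518825531006), (0.021644778549671173, 0.10572905838489532), 86.97876739501953) [ 0.497 -0.305  0.11 ]
cup [[0.662, 0.026, 0.021], [0.721, 0.084, 0.057]]
tam [[0.684, -0.109, 0.02], [0.719, -0.064, 0.089]]
jar [[0.477, 0.342, 0.023], [0.537, 0.403, 0.113]]
side -1 [0.0928 0.5156 0.0569 0.1015] nominal [0.5152 0.0563 0.1008] dev d,r,n [0.0002 0.0006 0.0008]
side 0 [0.0961 0.5088 0.1298 0.1014] nominal [0.5084 0.128  0.1008] dev d,r,n [0.0003 0.0017 0.0008]
side 1 [0.0929 0.5022 0.1998 0.1014] nominal [0.5016 0.1997 0.1008] dev d,r,n [0.0003 0.0001 0.0008]
walls 317 ((0.5253562331199646, -0.23639707267284393), (0.08128596097230911, 0.10610602796077728), 6.236934185028076)
cradle [ 0.1164  0.5237 -0.2251] 0.0006468130524904919 pivot [ 0.533  -0.3046]
cradle [ 0.1164  0.5237 -0.2251] 0.0006468130524902845 pivot [ 0.533  -0.3046]
bartop 188 ((0.4931774437427521, -0.3037005662918091), (0.10564926266670227, 0.019789814949035645), 0.40119725465774536) [ 0.488 -0.301  0.11 ]
cup [[0.66, 0.029, 0.021], [0.719, 0.088, 0.058]]
tam [[0.672, -0.102, 0.021], [0.714, -0.06, 0.089]]
jar [[0.465, 0.354, 0.023], [0.524, 0.415, 0.113]]
```

```bash
cat > plan.py <<'E'
# python3 plan.py: measured pose vs. named targets
from fit import *
from scipy.spatial.transform import Rotation as R
from workcell import arm
SEAT=np.array([.5084,.128,.1008]);F=rackframe(.094);d,r,n=F
RR=R.from_matrix(np.c_[-r,-d,-n])
t=.113;RC=R.from_matrix(np.array([[np.sin(t),-np.cos(t),0],[-np.cos(t),-np.sin(t),0],[0,0,-1]]))
def seat(k,h,dd=0): return SEAT+.072*k*r+h*n+dd*d   # k=+1 left
def go(pos,rot,N=1,s=None):
    s=s or arm.read_state();q=s["tool_rot"]
    c=R.from_quat([q[1],q[2],q[3],q[0]]);v=np.degrees((rot*c.inv()).as_rotvec())
    dp=np.array(pos)-s["ee_pos"];print("target",np.round(pos,4),"turn",v.round(2),"shift",dp.round(4),"| per row",N,(v/N).round(3),(dp/N).round(4))
E
python3 - <<'E'
from plan import *
go(seat(1,.14),RR,32);print("n",n,"d",d,"r",r)
E
```

```text
target [0.5585 0.205  0.2286] turn [13.69 21.82 73.78] shift [0.3229 0.8371 0.0236] | per row 32 [0.428 0.682 2.306] [0.0101 0.0262 0.0007]
n [0.40596029 0.03827306 0.91308894] d [ 0.90905788  0.08570402 -0.40776045] r [-0.09386163  0.99558525  0.        ]
```

>>> apply_moves(deltas=[[[0,0,0,0,0,0.03,0.0876],[0,0,0,0,0,0.03,0.0876],[0,0,0,0,0,0.03,0.0876],[0,0,0,0,0,0.02,0.0876],[0.428,0.682,2.306,0.01,0.026,0,0.0876],[0.428,0.682,2.306,0.01,0.026,0,0.0876],[0.428,0.682,2.306,0.01,0.026,0,0.0876],[0.428,0.682,2.306,0.01,0.026,0,0.0876]]])

```text
time_s: 0.77
ee_pos: [0.2757, -0.5272, 0.3153]
tool_rot: [-0.021, -0.257, 0.966, 0.02]
force: [0.2, -0.1, 0.5]
finger_gap: 0.0876
gripper_force: 0.0
```

>>> apply_moves(deltas=[[[0.428,0.682,2.306,0.01,0.026,0,0.0876],[0.428,0.682,2.306,0.01,0.026,0,0.0876],[0.428,0.682,2.306,0.01,0.026,0,0.0876],[0.428,0.682,2.306,0.01,0.026,0,0.0876],[0.428,0.682,2.306,0.01,0.026,0,0.0876],[0.428,0.682,2.306,0.01,0.026,0,0.0876],[0.428,0.682,2.306,0.01,0.026,0,0.0876],[0.428,0.682,2.306,0.01,0.026,0,0.0876]]])

```text
time_s: 1.43
ee_pos: [0.3558, -0.319, 0.3157]
tool_rot: [-0.062, -0.408, 0.909, 0.057]
force: [1.2, 0.2, -0.2]
finger_gap: 0.0877
gripper_force: 0.0
```

>>> apply_moves(deltas=[[[0.428,0.682,2.306,0.01,0.026,0,0.0876],[0.428,0.682,2.306,0.01,0.026,0,0.0876],[0.428,0.682,2.306,0.01,0.026,0,0.0876],[0.428,0.682,2.306,0.01,0.026,0,0.0876],[0.428,0.682,2.306,0.01,0.026,0,0.0876],[0.428,0.682,2.306,0.01,0.026,0,0.0876],[0.428,0.682,2.306,0.01,0.026,0,0.0876],[0.428,0.682,2.306,0.01,0.026,0,0.0876]]])

```text
time_s: 2.1
ee_pos: [0.4358, -0.1111, 0.3157]
tool_rot: [-0.101, -0.547, 0.826, 0.092]
force: [0.7, 0.2, -0.2]
finger_gap: 0.087
gripper_force: 0.0
```

>>> apply_moves(deltas=[[[0.428,0.682,2.306,0.01,0.026,0,0.0876],[0.428,0.682,2.306,0.01,0.026,0,0.0876],[0.428,0.682,2.306,0.01,0.026,0,0.0876],[0.428,0.682,2.306,0.01,0.026,0,0.0876],[0.428,0.682,2.306,0.01,0.026,0,0.0876],[0.428,0.682,2.306,0.01,0.026,0,0.0876],[0.428,0.682,2.306,0.01,0.026,0,0.0876],[0.428,0.682,2.306,0.01,0.026,0,0.0876]]])

```text
time_s: 2.77
ee_pos: [0.5159, 0.0969, 0.3156]
tool_rot: [-0.137, -0.67, 0.719, 0.125]
force: [0.1, 0.9, -0.2]
finger_gap: 0.0874
gripper_force: 0.0
```

```bash
python3 - <<'E'
from plan import *
go(seat(1,.14),RR);s=arm.read_state();print(s["time_s"],s["qpos"].round(2),s["force"])
c=arm.read_camera("wrist");cv2.imwrite("pics/w1.png",c["frame"][:,:,::-1]);np.savez("w1.npz",**c)
E
```

```text
target [0.5585 0.205  0.2286] turn [1.68 2.74 9.09] shift [ 0.0426  0.1081 -0.0869] | per row 1 [1.684 2.736 9.094] [ 0.0426  0.1081 -0.0869]
2.7667 [ 0.44  0.31  0.19 -0.15 -1.79 -0.51] [ 0.14531324  0.90275792 -0.20264669]
```

>>> apply_moves(deltas=[[[0.42,0.684,2.273,0.0107,0.027,-0.0217,0.0876],[0.42,0.684,2.273,0.0107,0.027,-0.0217,0.0876],[0.42,0.684,2.273,0.0107,0.027,-0.0217,0.0876],[0.42,0.684,2.273,0.0107,0.027,-0.0217,0.0876],[0,0,0,0,0,0,0.0876],[0,0,0,0,0,0,0.0876]]])

```text
time_s: 3.32
ee_pos: [0.5578, 0.2046, 0.2257]
tool_rot: [0.157, 0.723, -0.658, -0.141]
force: [-0.5, -0.9, 1.3]
finger_gap: 0.0877
gripper_force: 0.0
```

```bash
python3 - <<'E'
from plan import *
go(seat(1,.14),RR);go(seat(1,-.009),RR,6);s=arm.read_state();print(s["time_s"],s["qpos"].round(2),s["force"])
c=arm.read_camera("wrist");cv2.imwrite("pics/w2.png",c["frame"][:,:,::-1]);np.savez("w2.npz",**c)
E
```

```text
target [0.5585 0.205  0.2286] turn [ 0.17 -0.24  0.02] shift [0.0007 0.0004 0.0029] | per row 1 [ 0.172 -0.241  0.018] [0.0007 0.0004 0.0029]
target [0.498  0.1993 0.0926] turn [ 0.17 -0.24  0.02] shift [-0.0598 -0.0053 -0.1331] | per row 6 [ 0.029 -0.04   0.003] [-0.01   -0.0009 -0.0222]
3.3167 [ 0.55  0.5   0.27 -0.18 -1.73 -0.45] [-0.46618907 -0.89314815  1.25875371]
```

View pics/w2.png

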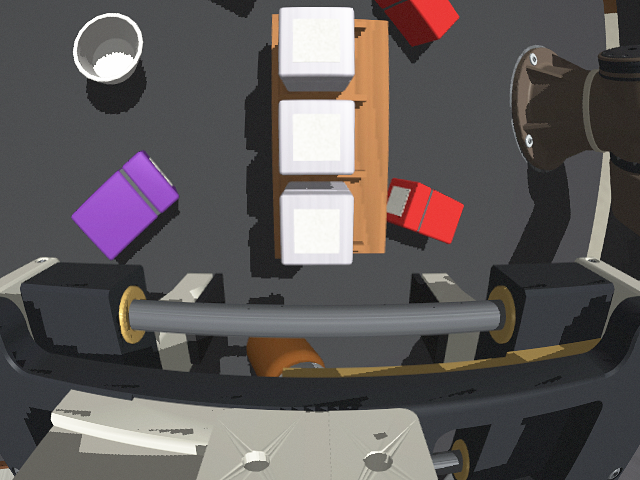

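The wrist view shows the three lids at (317,45), (317,137) and (317,228), square to the fingers at (190,300) and (430,300). The red decoy beside the rack is below finger height, so the path down is clear.

>>> apply_moves(deltas=[[[0.03,-0.04,0,-0.01,-0.0009,-0.0222,0.0876],[0.03,-0.04,0,-0.01,-0.0009,-0.0222,0.0876],[0.03,-0.04,0,-0.01,-0.0009,-0.0222,0.0876],[0.03,-0.04,0,-0.01,-0.0009,-0.0222,0.0876],[0.03,-0.04,0,-0.01,-0.0009,-0.0222,0.0876],[0,0,0,-0.01,-0.0008,-0.0222,0.0876],[0,0,0,0,0,0,0.0876],[0,0,0,0,0,0,0.0876]]])

```text
time_s: 4.03
ee_pos: [0.4987, 0.1973, 0.0971]
tool_rot: [0.152, 0.723, -0.659, -0.139]
force: [1.9, 1.3, 1.3]
finger_gap: 0.0877
gripper_force: 0.0
```

```bash
python3 - <<'E'
from plan import *
go(seat(1,-.009),RR);s=arm.read_state();print(s["force"],s["wrist_torque"]);e=(s["ee_pos"]-seat(1,0))@F.T;print(e)
E
```

```text
target [0.498  0.1993 0.0926] turn [-0.11  0.29  0.15] shift [-0.0007  0.002  -0.0045] | per row 1 [-0.11   0.294  0.146] [-0.0007  0.002  -0.0045]
[1.85917802 1.2620325  1.30402436] [ 0.10985492 -1.26338494 -0.02836735]
[-0.00138117 -0.00204641 -0.00471816]
```

>>> apply_moves(deltas=[[[0,0,0,0,0,0,0.0876],[0,0,0,0,0,0,0.0876]]])

```text
time_s: 4.2
ee_pos: [0.5003, 0.1985, 0.0978]
tool_rot: [0.15, 0.723, -0.66, -0.139]
force: [0.3, -0.0, 1.2]
finger_gap: 0.0877
gripper_force: 0.0
```

```bash
python3 - <<'E'
from plan import *
go(seat(1,-.009),RR);s=arm.read_state();print(s["force"],s["wrist_torque"],s["joint_efforts"]);e=(s["ee_pos"]-seat(1,0))@F.T;print(e)
c=arm.read_camera("side");cv2.imwrite("pics/s2.png",c["frame"][120:420,120:520,::-1].repeat(2,0).repeat(2,1));
E
```

```text
target [0.498  0.1993 0.0926] turn [-0.22  0.46  0.14] shift [-0.0023  0.0008 -0.0053] | per row 1 [-0.221  0.459  0.139] [-0.0023  0.0008 -0.0053]
[ 0.34322511 -0.0421667   1.21374564] [ 0.12327447 -1.19359815 -0.01315444] [ 1.33187394e-02 -6.35365248e+01  2.46647394e+01  5.71495101e+00
 -1.23776369e+00 -3.43433151e-02]
[-0.00015511 -0.00105348 -0.00330584]
```

View pics/s2.png

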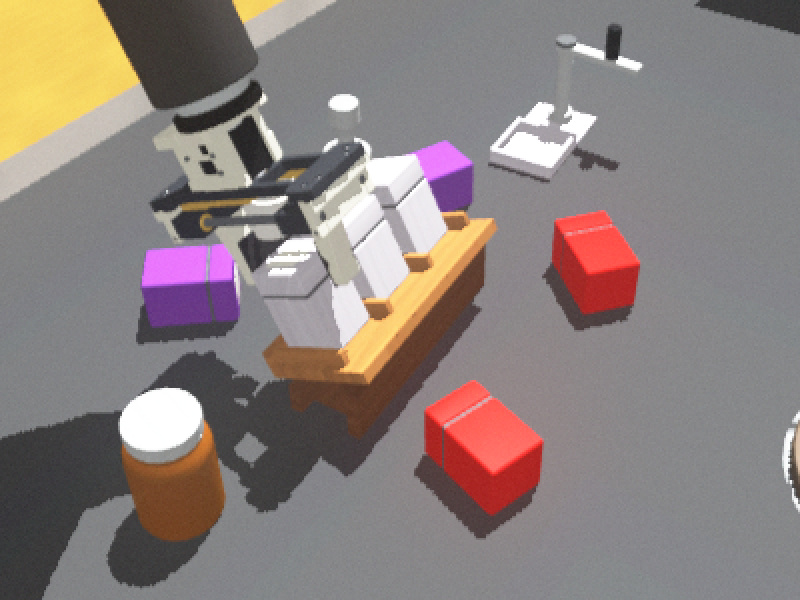

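The crop shows the fingers straddling the left caddy at (310,250) without touching it, and the gripper body clear of the lids.

>>> apply_moves(deltas=[[[-0.2,0.45,0.14,-0.0023,0.0009,-0.005,0.0876],[0,0,0,0,0,0,0.0876],[0,0,0,0,0,0,0.05],[0,0,0,0,0,0,0.05],[0,0,0,0,0,0,0.05],[0,0,0,0,0,0,0.05],[0,0,0,0,0,0,0.05],[0,0,0,0,0,0,0.05]]], squeeze=35)

```text
time_s: 4.92
ee_pos: [0.4971, 0.1994, 0.0908]
tool_rot: [0.155, 0.723, -0.658, -0.141]
force: [3.6, 0.6, -1.4]
finger_gap: 0.0558
gripper_force: 35.0
```

```bash
cat > st.py <<'E'
from plan import *
import sys
k=float(sys.argv[1]);s=arm.read_state();print(s["time_s"],"F",s["force"].round(2),"T",s["wrist_torque"].round(2),"tau",s["joint_efforts"].round(2),"gap",s["finger_gap"],"g",s["gripper_force"]);print("seat frame d r n",((s["ee_pos"]-seat(k,0))@F.T).round(4))
go(seat(k,-.009),RR,s=s)
E
python3 st.py 1
```

```text
4.9167 F [ 3.63  0.63 -1.42] T [ 0.48 -2.78 -0.06] tau [ 1.10e-01 -6.69e+01  2.45e+01  5.63e+00 -2.72e+00 -4.00e-02] gap 0.05577642220470306 g 34.96024489402771
seat frame d r n [-0.      0.0001 -0.011 ]
target [0.498  0.1993 0.0926] turn [ 0.04 -0.07 -0.02] shift [ 0.0009 -0.      0.0018] | per row 1 [ 0.035 -0.075 -0.016] [ 0.0009 -0.      0.0018]
```

>>> apply_moves(deltas=[[[0,0,0,0.002,0.0002,0.0046,0.05],[0,0,0,0.0041,0.0004,0.0091,0.05],[0,0,0,0.0061,0.0006,0.0137,0.05],[0,0,0,0.0061,0.0006,0.0137,0.05],[0,0,0,0.0041,0.0004,0.0091,0.05],[0,0,0,0.002,0.0002,0.0046,0.05],[0,0,0,0,0,0,0.05],[0,0,0,0,0,0,0.05]]])

```text
time_s: 5.58
ee_pos: [0.5202, 0.2015, 0.1453]
tool_rot: [0.156, 0.723, -0.658, -0.141]
force: [-0.8, 0.1, -8.2]
finger_gap: 0.0561
gripper_force: 35.0
```

>>> apply_moves(deltas=[[[0,0,0,0,0,0,0.05],[0,0,0,0,0,0,0.05],[0,0,0,0,0,0,0.05],[0,0,0,0,0,0,0.05],[0,0,0,0,0,0,0.05],[0,0,0,0,0,0,0.05],[0,0,0,0,0,0,0.05],[0,0,0,0,0,0,0.05]]])

```text
time_s: 6.25
ee_pos: [0.5206, 0.2015, 0.1457]
tool_rot: [0.156, 0.723, -0.658, -0.141]
force: [-0.2, -0.3, -5.7]
finger_gap: 0.0558
gripper_force: 35.0
```

```bash
python3 st.py 1; python3 - <<'E'
from h import *
from workcell import arm
c=arm.read_camera("side");cv2.imwrite("pics/s3.png",c["frame"][120:420,120:520,::-1].repeat(2,0).repeat(2,1));
E
```

```text
6.25 F [-0.16 -0.3  -5.66] T [ 0.28 -2.34  0.02] tau [ 1.000e-02 -6.911e+01  2.851e+01  6.820e+00 -2.220e+00 -4.000e-02] gap 0.0557833663010258 g 34.95127737522125
seat frame d r n [-0.0009  0.0001  0.0488]
target [0.498  0.1993 0.0926] turn [ 0.06 -0.18 -0.02] shift [-0.0226 -0.0022 -0.0531] | per row 1 [ 0.063 -0.182 -0.018] [-0.0226 -0.0022 -0.0531]
```

View pics/s3.png

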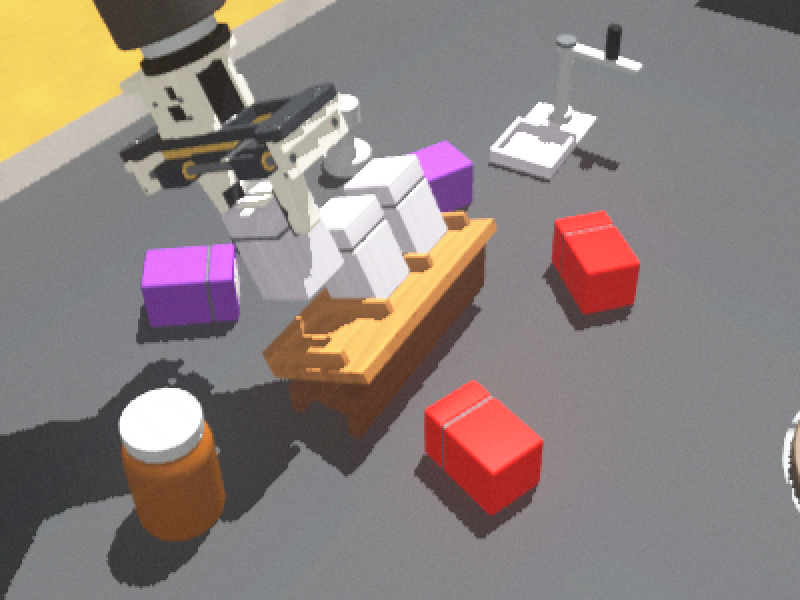

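The crop shows the left caddy at (270,250), held clear of the rack board with nothing else touched. The force change of about 6.9 N marks it as probably the full one. It still goes back while the others are weighed.

>>> apply_moves(deltas=[[[0,0,0,-0.002,-0.0002,-0.0046,0.05],[0,0,0,-0.0041,-0.0004,-0.0091,0.05],[0,0,0,-0.0061,-0.0006,-0.0137,0.05],[0,0,0,-0.0041,-0.0004,-0.0091,0.05],[0,0,0,-0.0041,-0.0004,-0.0091,0.05],[0,0,0,-0.002,-0.0002,-0.0046,0.05],[0,0,0,-0.002,-0.0002,-0.0046,0.05],[0,0,0,0,0,0,0.05]]])

```text
time_s: 6.97
ee_pos: [0.4965, 0.1992, 0.0911]
tool_rot: [0.155, 0.723, -0.658, -0.141]
force: [0.1, -0.3, -6.9]
finger_gap: 0.0557
gripper_force: 35.0
```

>>> apply_moves(deltas=[[[0,0,0,0,0,0,0.05],[0,0,0,0,0,0,0.05]]])

```text
time_s: 7.13
ee_pos: [0.4965, 0.1993, 0.091]
tool_rot: [0.155, 0.723, -0.658, -0.141]
force: [-0.6, -0.5, -7.0]
finger_gap: 0.0561
gripper_force: 35.0
```

```bash
python3 st.py 1
```

```text
7.1333 F [-0.61 -0.45 -7.03] T [ 0.25 -2.32 -0.  ] tau [ 5.000e-02 -6.804e+01  2.635e+01  6.370e+00 -2.230e+00 -3.000e-02] gap 0.056087655280943324 g 34.98554527759552
seat frame d r n [-0.0007  0.0001 -0.0111]
target [0.498  0.1993 0.0926] turn [ 0.05 -0.16 -0.01] shift [0.0015 0.0001 0.0016] | per row 1 [ 0.047 -0.157 -0.012] [0.0015 0.0001 0.0016]
```

>>> apply_moves(deltas=[[[0,0,0,0,0,-0.0007,0.05],[0,0,0,0,0,-0.0007,0.05],[0,0,0,0,0,0,0.05]]])

```text
time_s: 7.38
ee_pos: [0.4965, 0.1993, 0.0908]
tool_rot: [0.155, 0.723, -0.658, -0.141]
force: [-0.5, 1.7, 5.2]
finger_gap: 0.0557
gripper_force: 35.0
```

```bash
python3 st.py 1
```

```text
7.3833 F [-0.47  1.65  5.15] T [ 0.43 -0.05 -0.26] tau [-8.200e-01 -6.212e+01  2.396e+01  5.970e+00 -3.100e-01  6.000e-02] gap 0.055651789210016726 g 34.98995125293732
seat frame d r n [-0.0006  0.0001 -0.0112]
target [0.498  0.1993 0.0926] turn [ 0.04 -0.14 -0.05] shift [0.0015 0.0001 0.0018] | per row 1 [ 0.044 -0.145 -0.046] [0.0015 0.0001 0.0018]
```

>>> apply_moves(deltas=[[[0,0,0,0,0,0,0.06],[0,0,0,0,0,0,0.0876],[0,0,0,0,0,0,0.0876],[0,0,0,0,0,0,0.0876],[0,0,0,0.0071,0.0007,0.016,0.0876],[0,0,0,0.0071,0.0007,0.016,0.0876],[0,0,0,0.0071,0.0007,0.016,0.0876],[0,0,0,0.0071,0.0007,0.016,0.0876]]])

```text
time_s: 8.05
ee_pos: [0.5249, 0.2018, 0.1541]
tool_rot: [0.156, 0.723, -0.658, -0.141]
force: [-0.7, 0.7, -0.7]
finger_gap: 0.0873
gripper_force: 0.0
```

>>> apply_moves(deltas=[[[0,0,0,0.0017,-0.0179,0,0.0876],[0,0,0,0.0017,-0.0179,0,0.0876],[0,0,0,0.0017,-0.0179,0,0.0876],[0,0,0,0.0017,-0.0179,0,0.0876],[0,0,0,0,0,0,0.0876],[0,0,0,0,0,0,0.0876]]])

```text
time_s: 8.55
ee_pos: [0.5311, 0.1283, 0.153]
tool_rot: [0.156, 0.722, -0.659, -0.141]
force: [-0.6, 0.1, 0.1]
finger_gap: 0.0872
gripper_force: 0.0
```

```bash
python3 st.py 0; python3 - <<'E'
from h import *
from workcell import arm
c=arm.read_camera("side");np.savez("s4.npz",**c);cv2.imwrite("pics/s4.png",c["frame"][120:420,120:520,::-1].repeat(2,0).repeat(2,1));
E
```

```text
8.55 F [-0.55  0.1   0.08] T [ 0.21 -1.21 -0.01] tau [ -0.82 -64.27  26.43   6.39  -1.32   0.08] gap 0.0872065587552995 g 0.0
seat frame d r n [-0.0006 -0.0019  0.0569]
target [0.5047 0.1277 0.0926] turn [ 0.1  -0.25  0.12] shift [-0.0263 -0.0006 -0.0604] | per row 1 [ 0.1   -0.251  0.122] [-0.0263 -0.0006 -0.0604]
```

View pics/s4.png

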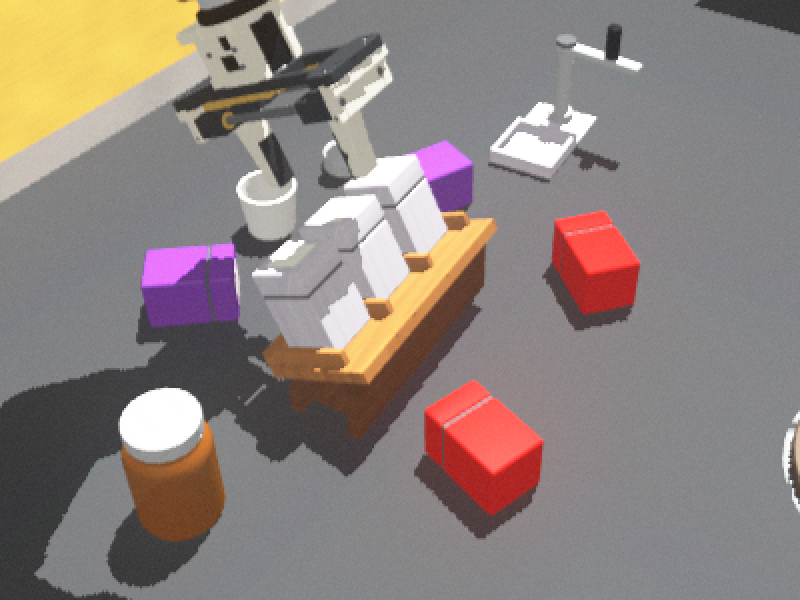

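The crop shows the left caddy back in its place at (310,290), leaning like the others, and the gripper open above the middle one.

>>> apply_moves(deltas=[[[0.1,-0.25,0.12,-0.0065,0.0004,-0.0151,0.0876],[0,0,0,-0.0065,-0.0003,-0.0151,0.0876],[0,0,0,-0.0065,-0.0003,-0.0151,0.0876],[0,0,0,-0.0065,-0.0003,-0.0151,0.0876],[0,0,0,0,0,0,0.0876],[0,0,0,0,0,0,0.05],[0,0,0,0,0,0,0.05],[0,0,0,0,0,0,0.05]]])

```text
time_s: 9.27
ee_pos: [0.5065, 0.1302, 0.094]
tool_rot: [0.153, 0.725, -0.657, -0.139]
force: [-0.2, 0.0, 0.4]
finger_gap: 0.073
gripper_force: 0.0
```

>>> apply_moves(deltas=[[[0,0,0,0,0,0,0.05],[0,0,0,0,0,0,0.05],[0,0,0,0,0,0,0.05]]])

```text
time_s: 9.52
ee_pos: [0.5058, 0.1299, 0.0935]
tool_rot: [0.153, 0.724, -0.658, -0.14]
force: [-0.0, 0.5, 2.1]
finger_gap: 0.0559
gripper_force: 35.0
```

```bash
python3 st.py 0
```

```text
9.5167 F [-0.02  0.55  2.14] T [ 0.21 -0.91 -0.05] tau [-1.200e-01 -6.191e+01  2.376e+01  5.540e+00 -1.270e+00 -4.000e-02] gap 0.055938300261577194 g 34.981874227523804
seat frame d r n [ 0.0008  0.0021 -0.0077]
target [0.5047 0.1277 0.0926] turn [-0.05  0.11 -0.14] shift [-0.0011 -0.0023 -0.0009] | per row 1 [-0.054  0.115 -0.137] [-0.0011 -0.0023 -0.0009]
```

>>> apply_moves(deltas=[[[0,0,0,0.002,0.0002,0.0046,0.05],[0,0,0,0.0041,0.0004,0.0091,0.05],[0,0,0,0.0061,0.0006,0.0137,0.05],[0,0,0,0.0061,0.0006,0.0137,0.05],[0,0,0,0.0041,0.0004,0.0091,0.05],[0,0,0,0.002,0.0002,0.0046,0.05],[0,0,0,0,0,0,0.05],[0,0,0,0,0,0,0.05]]])

```text
time_s: 10.18
ee_pos: [0.5296, 0.1323, 0.1476]
tool_rot: [0.154, 0.724, -0.658, -0.14]
force: [0.1, -0.8, -2.5]
finger_gap: 0.0559
gripper_force: 35.0
```

>>> apply_moves(deltas=[[[0,0,0,0,0,0,0.05],[0,0,0,0,0,0,0.05],[0,0,0,0,0,0,0.05],[0,0,0,0,0,0,0.05],[0,0,0,0,0,0,0.05],[0,0,0,0,0,0,0.05],[0,0,0,0,0,0,0.05],[0,0,0,0,0,0,0.05]]])

```text
time_s: 10.85
ee_pos: [0.5298, 0.1322, 0.1479]
tool_rot: [0.154, 0.724, -0.657, -0.14]
force: [0.4, 0.2, -3.3]
finger_gap: 0.0563
gripper_force: 35.0
```

```bash
python3 st.py 0
```

```text
10.85 F [ 0.4   0.18 -3.26] T [ 0.16 -1.63 -0.05] tau [ 1.000e-02 -6.510e+01  2.709e+01  6.470e+00 -1.610e+00 -3.000e-02] gap 0.05626685935601103 g 34.97642397880554
seat frame d r n [0.0007 0.0022 0.0518]
target [0.5047 0.1277 0.0926] turn [-0.04  0.07 -0.14] shift [-0.0251 -0.0046 -0.0553] | per row 1 [-0.037  0.069 -0.138] [-0.0251 -0.0046 -0.0553]
```

>>> apply_moves(deltas=[[[0,0,0,-0.002,-0.0002,-0.0046,0.05],[0,0,0,-0.0041,-0.0004,-0.0091,0.05],[0,0,0,-0.0061,-0.0006,-0.0137,0.05],[0,0,0,-0.0041,-0.0004,-0.0091,0.05],[0,0,0,-0.0041,-0.0004,-0.0091,0.05],[0,0,0,-0.002,-0.0002,-0.0046,0.05],[0,0,0,-0.002,-0.0002,-0.0046,0.05],[0,0,0,0,0,0,0.05]]])

```text
time_s: 11.52
ee_pos: [0.5057, 0.1299, 0.0936]
tool_rot: [0.154, 0.725, -0.657, -0.14]
force: [0.3, -0.2, -2.3]
finger_gap: 0.0558
gripper_force: 35.0
```

```bash
python3 st.py 0
```

```text
11.5167 F [ 0.28 -0.24 -2.32] T [ 0.23 -1.62 -0.04] tau [ 5.000e-02 -6.362e+01  2.467e+01  6.020e+00 -1.780e+00 -3.000e-02] gap 0.05582519035783853 g 34.996216893196106
seat frame d r n [ 0.0006  0.0021 -0.0077]
target [0.5047 0.1277 0.0926] turn [-0.03  0.12 -0.18] shift [-0.0009 -0.0022 -0.001 ] | per row 1 [-0.031  0.115 -0.178] [-0.0009 -0.0022 -0.001 ]
```

>>> apply_moves(deltas=[[[0,0,0,0,0,-0.0005,0.05],[0,0,0,0,0,-0.0005,0.05],[0,0,0,0,0,0,0.05]]])

```text
time_s: 11.77
ee_pos: [0.5058, 0.13, 0.0933]
tool_rot: [0.153, 0.724, -0.657, -0.14]
force: [-0.3, 1.5, 7.4]
finger_gap: 0.0558
gripper_force: 35.0
```

```bash
python3 st.py 0
```

```text
11.7667 F [-0.32  1.51  7.43] T [ 0.4   0.35 -0.27] tau [-6.900e-01 -5.939e+01  2.310e+01  5.650e+00  4.000e-02  2.000e-02] gap 0.055799488667608046 g 35.00410974025726
seat frame d r n [ 0.0009  0.0022 -0.0078]
target [0.5047 0.1277 0.0926] turn [-0.05  0.11 -0.17] shift [-0.0011 -0.0023 -0.0007] | per row 1 [-0.049  0.112 -0.172] [-0.0011 -0.0023 -0.0007]
```

>>> apply_moves(deltas=[[[0,0,0,0,0,0,0.06],[0,0,0,0,0,0,0.0876],[0,0,0,0,0,0,0.0876],[0,0,0,0,0,0,0.0876],[0,0,0,0.0071,0.0007,0.016,0.0876],[0,0,0,0.0071,0.0007,0.016,0.0876],[0,0,0,0.0071,0.0007,0.016,0.0876],[0,0,0,0.0071,0.0007,0.016,0.0876]]])

```text
time_s: 12.43
ee_pos: [0.5341, 0.1325, 0.1566]
tool_rot: [0.154, 0.724, -0.657, -0.14]
force: [0.7, 0.6, 0.6]
finger_gap: 0.0876
gripper_force: 0.0
```

>>> apply_moves(deltas=[[[0,0,0,0.0015,-0.0183,0,0.0876],[0,0,0,0.0015,-0.0183,0,0.0876],[0,0,0,0.0015,-0.0183,0,0.0876],[0,0,0,0.0015,-0.0183,0,0.0876],[0,0,0,0,0,0,0.0876],[0,0,0,0,0,0,0.0876],[0,0,0,0,0,0,0.0876]]])

```text
time_s: 13.02
ee_pos: [0.5393, 0.0587, 0.1555]
tool_rot: [0.154, 0.724, -0.658, -0.14]
force: [-0.1, 1.8, -0.4]
finger_gap: 0.0878
gripper_force: 0.0
```

```bash
python3 st.py -1
```

```text
13.0167 F [-0.08  1.77 -0.37] T [ 0.14 -1.27 -0.03] tau [-7.100e-01 -6.340e+01  2.641e+01  6.390e+00 -1.310e+00 -1.000e-02] gap 0.08776527256655085 g 0.0
seat frame d r n [-0.0001  0.0001  0.0598]
target [0.5115 0.056  0.0926] turn [-0.02  0.   -0.08] shift [-0.0278 -0.0027 -0.0629] | per row 1 [-0.023  0.    -0.076] [-0.0278 -0.0027 -0.0629]
```

>>> apply_moves(deltas=[[[0,0,0,-0.007,-0.0007,-0.0157,0.0876],[0,0,0,-0.007,-0.0007,-0.0157,0.0876],[0,0,0,-0.007,-0.0007,-0.0157,0.0876],[0,0,0,-0.007,-0.0007,-0.0157,0.0876],[0,0,0,0,0,0,0.0876],[0,0,0,0,0,0,0.05],[0,0,0,0,0,0,0.05],[0,0,0,0,0,0,0.05]]])

```text
time_s: 13.68
ee_pos: [0.5129, 0.057, 0.0942]
tool_rot: [0.153, 0.725, -0.657, -0.139]
force: [-0.2, 0.8, -0.1]
finger_gap: 0.0731
gripper_force: 0.0
```

>>> apply_moves(deltas=[[[0,0,0,0,0,0,0.05],[0,0,0,0,0,0,0.05],[0,0,0,0,0,0,0.05]]])

```text
time_s: 13.93
ee_pos: [0.5123, 0.0567, 0.0937]
tool_rot: [0.153, 0.724, -0.658, -0.14]
force: [0.6, 0.7, 1.0]
finger_gap: 0.0561
gripper_force: 35.0
```

```bash
python3 st.py -1
```

```text
13.9333 F [0.62 0.71 1.  ] T [ 0.36 -1.07 -0.13] tau [ -0.19 -61.17  23.41   5.68  -1.19  -0.  ] gap 0.05611963216537363 g 34.99855041503906
seat frame d r n [ 0.0003  0.0006 -0.0076]
target [0.5115 0.056  0.0926] turn [-0.05  0.12 -0.14] shift [-0.0008 -0.0007 -0.0011] | per row 1 [-0.05   0.124 -0.137] [-0.0008 -0.0007 -0.0011]
```

>>> apply_moves(deltas=[[[0,0,0,0.002,0.0002,0.0046,0.05],[0,0,0,0.0041,0.0004,0.0091,0.05],[0,0,0,0.0061,0.0006,0.0137,0.05],[0,0,0,0.0061,0.0006,0.0137,0.05],[0,0,0,0.0041,0.0004,0.0091,0.05],[0,0,0,0.002,0.0002,0.0046,0.05],[0,0,0,0,0,0,0.05],[0,0,0,0,0,0,0.05]]])

```text
time_s: 14.6
ee_pos: [0.536, 0.0591, 0.1478]
tool_rot: [0.154, 0.724, -0.658, -0.14]
force: [-0.7, 0.4, -2.4]
finger_gap: 0.0556
gripper_force: 35.0
```

>>> apply_moves(deltas=[[[0,0,0,0,0,0,0.05],[0,0,0,0,0,0,0.05],[0,0,0,0,0,0,0.05],[0,0,0,0,0,0,0.05],[0,0,0,0,0,0,0.05],[0,0,0,0,0,0,0.05],[0,0,0,0,0,0,0.05],[0,0,0,0,0,0,0.05]]])

```text
time_s: 15.27
ee_pos: [0.5362, 0.059, 0.148]
tool_rot: [0.154, 0.724, -0.657, -0.14]
force: [-2.1, 0.2, -3.2]
finger_gap: 0.056
gripper_force: 35.0
```

```bash
python3 st.py -1
```

```text
15.2667 F [-2.13  0.22 -3.25] T [ 0.21 -1.52  0.04] tau [ 0.000e+00 -6.416e+01  2.680e+01  6.560e+00 -1.610e+00 -3.000e-02] gap 0.055976462449593825 g 34.99702334403992
seat frame d r n [0.0001 0.0007 0.0518]
target [0.5115 0.056  0.0926] turn [-0.04  0.07 -0.14] shift [-0.0247 -0.0031 -0.0555] | per row 1 [-0.035  0.068 -0.14 ] [-0.0247 -0.0031 -0.0555]
```

>>> apply_moves(deltas=[[[0,0,0,-0.002,-0.0002,-0.0046,0.05],[0,0,0,-0.0041,-0.0004,-0.0091,0.05],[0,0,0,-0.0061,-0.0006,-0.0137,0.05],[0,0,0,-0.0041,-0.0004,-0.0091,0.05],[0,0,0,-0.0041,-0.0004,-0.0091,0.05],[0,0,0,-0.002,-0.0002,-0.0046,0.05],[0,0,0,-0.002,-0.0002,-0.0046,0.05],[0,0,0,0,0,0,0.05]]])

```text
time_s: 15.93
ee_pos: [0.5121, 0.0567, 0.0938]
tool_rot: [0.154, 0.725, -0.657, -0.139]
force: [0.3, 0.4, -2.3]
finger_gap: 0.0557
gripper_force: 35.0
```

```bash
python3 st.py -1
```

```text
15.9333 F [ 0.29  0.38 -2.31] T [ 0.16 -1.58  0.  ] tau [ 6.000e-02 -6.269e+01  2.439e+01  6.100e+00 -1.740e+00 -3.000e-02] gap 0.05565166277345536 g 34.9967086315155
seat frame d r n [ 0.0001  0.0007 -0.0076]
target [0.5115 0.056  0.0926] turn [-0.03  0.12 -0.18] shift [-0.0006 -0.0007 -0.0012] | per row 1 [-0.027  0.118 -0.181] [-0.0006 -0.0007 -0.0012]
```

The right caddy is light too, so the left one is full. Next I seat this one and go back to the left.

>>> apply_moves(deltas=[[[0,0,0,0,0,-0.0005,0.05],[0,0,0,0,0,-0.0005,0.05],[0,0,0,0,0,0,0.05]]])

```text
time_s: 16.18
ee_pos: [0.5122, 0.0567, 0.0937]
tool_rot: [0.154, 0.725, -0.657, -0.14]
force: [0.6, 0.8, 8.2]
finger_gap: 0.0558
gripper_force: 35.0
```

```bash
python3 st.py -1
```

```text
16.1833 F [0.63 0.79 8.19] T [ 0.51  0.67 -0.25] tau [ -0.71 -58.23  22.76   5.57   0.37  -0.  ] gap 0.0558498124472804 g 35.00031352043152
seat frame d r n [ 0.0002  0.0006 -0.0077]
target [0.5115 0.056  0.0926] turn [-0.03  0.1  -0.18] shift [-0.0007 -0.0007 -0.0011] | per row 1 [-0.029  0.105 -0.185] [-0.0007 -0.0007 -0.0011]
```

>>> apply_moves(deltas=[[[0,0,0,0,0,0,0.06],[0,0,0,0,0,0,0.0876],[0,0,0,0,0,0,0.0876],[0,0,0,0,0,0,0.0876],[0,0,0,0.0071,0.0007,0.016,0.0876],[0,0,0,0.0071,0.0007,0.016,0.0876],[0,0,0,0.0071,0.0007,0.016,0.0876],[0,0,0,0.0071,0.0007,0.016,0.0876]]])

```text
time_s: 16.85
ee_pos: [0.5404, 0.0594, 0.1568]
tool_rot: [0.154, 0.724, -0.657, -0.14]
force: [0.1, 0.4, -0.1]
finger_gap: 0.0873
gripper_force: 0.0
```

>>> apply_moves(deltas=[[[0,0,0,-0.0022,0.0238,0,0.0876],[0,0,0,-0.0022,0.0238,0,0.0876],[0,0,0,-0.0022,0.0238,0,0.0876],[0,0,0,-0.0022,0.0238,0,0.0876],[0,0,0,-0.0022,0.0238,0,0.0876],[0,0,0,-0.0022,0.0238,0,0.0876],[0,0,0,0,0,0,0.0876],[0,0,0,0,0,0,0.0876]]])

```text
time_s: 17.52
ee_pos: [0.5268, 0.2033, 0.1559]
tool_rot: [0.154, 0.725, -0.657, -0.14]
force: [0.2, -0.1, 0.6]
finger_gap: 0.0876
gripper_force: 0.0
```

```bash
python3 st.py 1;python3 - <<'E'
from fit import *
from workcell import arm
c=arm.read_camera("scene");np.savez("s5.npz",**c)
E
sed -i 's/for n in("scene","side"):/for n in("s5",):/; s/n+"0.npz"/n+".npz"/' fit2.py; python3 fit2.py
```

```text
17.5167 F [ 0.24 -0.07  0.59] T [ 0.12 -1.29 -0.01] tau [  1.31 -65.59  27.44   6.01  -1.18  -0.16] gap 0.08756040907208128 g 0.0
seat frame d r n [0.0007 0.0012 0.0607]
target [0.498  0.1993 0.0926] turn [-0.03  0.05 -0.25] shift [-0.0288 -0.0039 -0.0633] | per row 1 [-0.027  0.048 -0.251] [-0.0288 -0.0039 -0.0633]
s5 -1 [0.0904 0.5145 0.0556 0.1003] nominal [0.5152 0.0563 0.1008] dev d,r,n [-0.0005 -0.0006 -0.0008]
s5 0 [0.0553 0.5085 0.1285 0.1015] nominal [0.5084 0.128  0.1008] dev d,r,n [-0.0002  0.0005  0.0007]
s5 1 [0.6017 0.5295 0.1805 0.2096] nominal [0.5016 0.1997 0.1008] dev d,r,n [-0.0207 -0.0217  0.1099]
walls 330 ((0.5244046449661255, -0.22812123596668243), (0.08272543549537659, 0.07834546267986298), 6.6746439933776855)
cradle [ 0.1151  0.5253 -0.2279] 0.000466302232875509 pivot [ 0.5345 -0.3074]
cradle [ 0.1151  0.5253 -0.2279] 0.00046630223287565933 pivot [ 0.5345 -0.3074]
bartop 211 ((0.4930598735809326, -0.3090909421443939), (0.10482824593782425, 0.02436765283346176), 1.9577046632766724) [ 0.499 -0.306  0.11 ]
cup [[0.662, 0.026, 0.022], [0.721, 0.084, 0.057]]
tam [[0.683, -0.108, 0.02], [0.719, -0.065, 0.088]]
jar [[0.478, 0.333, 0.025], [0.556, 0.403, 0.635]]
```

>>> apply_moves(deltas=[[[0,0,-0.2,-0.0072,-0.001,-0.0158,0.0876],[0,0,0,-0.0072,-0.001,-0.0158,0.0876],[0,0,0,-0.0072,-0.001,-0.0158,0.0876],[0,0,0,-0.0072,-0.001,-0.0158,0.0876],[0,0,0,0,0,0,0.0876],[0,0,0,0,0,0,0.05],[0,0,0,0,0,0,0.05],[0,0,0,0,0,0,0.05]]], squeeze=40)

```text
time_s: 18.23
ee_pos: [0.4994, 0.1982, 0.0941]
tool_rot: [0.153, 0.723, -0.659, -0.14]
force: [-0.1, 0.3, -0.1]
finger_gap: 0.073
gripper_force: 0.0
```

>>> apply_moves(deltas=[[[0,0,0,0,0,0,0.05],[0,0,0,0,0,0,0.05],[0,0,0,0,0,0,0.05]]])

```text
time_s: 18.48
ee_pos: [0.4986, 0.1983, 0.0935]
tool_rot: [0.153, 0.723, -0.659, -0.14]
force: [-0.3, 0.1, 2.9]
finger_gap: 0.0561
gripper_force: 40.0
```

```bash
python3 st.py 1
```

```text
18.4833 F [-0.28  0.05  2.9 ] T [ 0.05 -0.75  0.  ] tau [ 2.200e-01 -6.337e+01  2.415e+01  5.290e+00 -1.200e+00 -3.000e-02] gap 0.056073996625925535 g 39.971964955329895
seat frame d r n [ 0.0001 -0.0011 -0.0079]
target [0.498  0.1993 0.0926] turn [-0.05  0.11  0.06] shift [-0.0006  0.001  -0.001 ] | per row 1 [-0.054  0.113  0.058] [-0.0006  0.001  -0.001 ]
```

>>> apply_moves(deltas=[[[0,0,0,0.002,0.0002,0.0046,0.05],[0,0,0,0.0041,0.0004,0.0091,0.05],[0,0,0,0.0061,0.0006,0.0137,0.05],[0,0,0,0.0061,0.0006,0.0137,0.05],[0,0,0,0.0061,0.0006,0.0137,0.05],[0,0,0,0.002,0.0002,0.0217,0.05],[0,0,0,0,0,0.025,0.05],[0,0,0,0,0,0.015,0.05]]])

```text
time_s: 19.15
ee_pos: [0.5257, 0.2009, 0.2119]
tool_rot: [0.153, 0.723, -0.659, -0.14]
force: [1.5, 0.2, -6.1]
finger_gap: 0.0555
gripper_force: 40.0
```

```bash
python3 - <<'E'
from plan import *
s=arm.read_state();print(s["force"],s["finger_gap"])
T=.113;ex=np.array([np.cos(T),np.sin(T),0]);ey=np.array([-np.sin(T),np.cos(T),0])
C=np.array([.5248,-.227,.049])
go(C+[0,0,.10],RC,30)
E
```

```text
[ 1.54381734  0.19292377 -6.08861051] 0.05547986047069911
target [ 0.5248 -0.227   0.149 ] turn [  2.42 -23.76   1.13] shift [-0.0009 -0.4279 -0.0629] | per row 30 [ 0.081 -0.792  0.038] [-0.     -0.0143 -0.0021]
```

```bash
python3 - <<'E'
from plan import *
c=np.load("w2.npz");T=np.linalg.inv(c["camera_from_world"])
p=T[:3,3]-np.array([.5578,.2046,.2257]);print("cam in tool",RR.inv().apply(p),"axis",RR.inv().apply(T[:3,2]))
E
```

```text
cam in tool [ 0.06951348 -0.00048278 -0.17954071] axis [-0.25927642  0.00515464  0.9657894 ]
```

>>> apply_moves(deltas=[[[0,0,0,0,0,0.015,0.05],[0,0,0,0,0,0.02,0.05],[0.081,-0.792,0.038,0,-0.0143,0,0.05],[0.081,-0.792,0.038,0,-0.0143,0,0.05],[0.081,-0.792,0.038,0,-0.0143,0,0.05],[0.081,-0.792,0.038,0,-0.0143,0,0.05],[0.081,-0.792,0.038,0,-0.0143,0,0.05],[0.081,-0.792,0.038,0,-0.0143,0,0.05]]])

```text
time_s: 19.82
ee_pos: [0.5242, 0.1131, 0.2441]
tool_rot: [0.123, 0.73, -0.663, -0.112]
force: [1.2, 0.2, -6.5]
finger_gap: 0.056
gripper_force: 40.0
```

>>> apply_moves(deltas=[[[0.081,-0.792,0.038,0,-0.0143,0,0.05],[0.081,-0.792,0.038,0,-0.0143,0,0.05],[0.081,-0.792,0.038,0,-0.0143,0,0.05],[0.081,-0.792,0.038,0,-0.0143,0,0.05],[0.081,-0.792,0.038,0,-0.0143,0,0.05],[0.081,-0.792,0.038,0,-0.0143,0,0.05],[0.081,-0.792,0.038,0,-0.0143,0,0.05],[0.081,-0.792,0.038,0,-0.0143,0,0.05]]])

```text
time_s: 20.48
ee_pos: [0.5245, -0.0008, 0.2446]
tool_rot: [0.082, 0.738, -0.666, -0.075]
force: [-0.3, 0.3, -6.1]
finger_gap: 0.0555
gripper_force: 40.0
```

>>> apply_moves(deltas=[[[0.081,-0.792,0.038,0,-0.0143,0,0.05],[0.081,-0.792,0.038,0,-0.0143,0,0.05],[0.081,-0.792,0.038,0,-0.0143,0,0.05],[0.081,-0.792,0.038,0,-0.0143,0,0.05],[0.081,-0.792,0.038,0,-0.0143,0,0.05],[0.081,-0.792,0.038,0,-0.0143,0,0.05],[0.081,-0.792,0.038,0,-0.0143,0,0.05],[0.081,-0.792,0.038,0,-0.0143,0,0.05]]])

```text
time_s: 21.15
ee_pos: [0.5245, -0.1152, 0.2445]
tool_rot: [0.041, 0.743, -0.667, -0.038]
force: [1.1, -1.0, -7.4]
finger_gap: 0.0557
gripper_force: 40.0
```

>>> apply_moves(deltas=[[[0.081,-0.792,0.038,0,-0.0143,0,0.05],[0.081,-0.792,0.038,0,-0.0143,0,0.05],[0.081,-0.792,0.038,0,-0.0143,0,0.05],[0.081,-0.792,0.038,0,-0.0143,0,0.05],[0.081,-0.792,0.038,0,-0.0143,0,0.05],[0.081,-0.792,0.038,0,-0.0143,0,0.05],[0.081,-0.792,0.038,0,-0.0143,0,0.05],[0,0,0,0,0,0,0.05]]])

```text
time_s: 21.82
ee_pos: [0.5237, -0.2166, 0.2446]
tool_rot: [0.006, 0.745, -0.667, -0.005]
force: [-0.9, -0.2, -6.7]
finger_gap: 0.0557
gripper_force: 40.0
```

```bash
python3 - <<'E'
from plan import *
s=arm.read_state();print(s["time_s"],s["force"],s["finger_gap"])
C=np.array([.5248,-.227,.049]);go(C+[0,0,.05],RC,6)
c=arm.read_camera("scene");np.savez("s6.npz",**c);cv2.imwrite("pics/s6.png",c["frame"][180:360,100:340,::-1].repeat(3,0).repeat(3,1))
w=arm.read_camera("wrist");np.savez("w6.npz",**w)
sd=arm.read_camera("side");np.savez("d6.npz",**sd)
v=np.hstack([w["frame"],sd["frame"]])[:,:,::-1];cv2.imwrite("pics/w6.png",cv2.resize(v,(800,300)))
E
```

```text
21.8167 [-0.8968368  -0.23622499 -6.68474642] 0.05571756272313411
target [ 0.5248 -0.227   0.099 ] turn [ 0.14 -0.87  0.12] shift [ 0.0011 -0.0104 -0.1456] | per row 6 [ 0.023 -0.145  0.019] [ 0.0002 -0.0017 -0.0243]
```

View pics/w6.png

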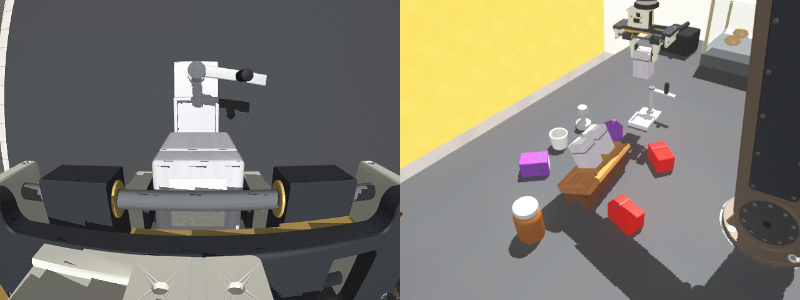

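The left half is the wrist view: the held caddy is at (197,180), the post top at (197,70) and the knob at (245,75). The right half is the side view: the empty caddies stand in the rack near (595,150) and the full one is held over the cradle. I'll use the wrist view to check the cradle position.

```bash
python3 - <<'E'
from plan import *
w=np.load("w6.npz");K=w["intrinsics"];T=np.linalg.inv(w["camera_from_world"]);D=w["depth"]
v,u=np.mgrid[:480,:640];a=(u-K[0,2])/K[0,0];b=(v-K[1,2])/K[1,1];th=np.hypot(a,b)
ray=np.stack([np.sin(th)*a/(th+1e-9),np.sin(th)*b/(th+1e-9),np.cos(th)],-1)
p=(ray/ray[...,2:]*D[...,None])@T[:3,:3].T+T[:3,3]
for q in((315,112),(392,120),(425,127),(310,190)):print(q,p[q[1],q[0]].round(4),D[q[1],q[0]])
x,y,z=p[...,0],p[...,1],p[...,2]
m=(z>.106)&(z<.116)&(y<-.26)&(y>-.36)&(x>.4)&(x<.6)&(v<200)
P=p[m];print("bar",len(P),cv2.minAreaRect(P[:,:2].astype(np.float32)))
m=(z>.125)&(z<.16)&(y<-.26)&(y>-.36)&(x>.4)&(x<.6)&(v<200);P=p[m];print("knob",len(P),P.mean(0),np.percentile(P,[3,97],axis=0))
m=(z>.014)&(z<.021)&(y<-.17)&(y>-.30)&(x>.4)&(x<.6);P=p[m];print("wall",len(P),np.percentile(P,[1,99],axis=0))
for xx,yy in [(P[:,0],P[:,1])]:
    pass
c=np.load("s6.npz");p=cloud(c);x,y,z=p[...,0],p[...,1],p[...,2]
E
```

```text
(315, 112) [ 0.5328 -0.3067  0.1158] 0.29176244
(392, 120) [ 0.4761 -0.3057  0.1509] 0.2607641
(425, 127) [ 0.4378 -0.3075  0.1108] 0.30074298
(310, 190) [ 0.5282 -0.2262  0.0056] 0.41915032
bar 1899 ((0.4909247159957886, -0.30840855836868286), (0.10876274108886719, 0.022905124351382256), 1.622483491897583)
knob 445 [ 0.47538377 -0.30602733  0.14709263] [[ 0.46737647 -0.31316848  0.12751995]
 [ 0.48132951 -0.29922069  0.15197369]]
wall 829 [[ 0.48510566 -0.29919172  0.01545516]
 [ 0.56607777 -0.20465554  0.02051924]]
```

>>> apply_moves(deltas=[[[0.02,-0.145,0.02,0.0002,-0.0018,-0.024,0.05],[0.02,-0.145,0.02,0.0002,-0.0018,-0.024,0.05],[0.02,-0.145,0.02,0.0002,-0.0018,-0.024,0.05],[0.02,-0.145,0.02,0.0001,-0.0018,-0.024,0.05],[0.02,-0.145,0.02,0,-0.0018,-0.024,0.05],[0.02,-0.145,0.02,0,-0.0017,-0.024,0.05],[0,0,0,0,0,0,0.05],[0,0,0,0,0,0,0.05]]])

```text
time_s: 22.63
ee_pos: [0.5245, -0.2243, 0.0998]
tool_rot: [0.001, 0.747, -0.665, -0.002]
force: [1.4, -0.0, -5.5]
finger_gap: 0.0555
gripper_force: 40.0
```

```bash
python3 - <<'E'
from plan import *
s=arm.read_state();print(s["force"],s["finger_gap"])
go([.5245,-.2273,.048],RC,5)
E
```

```text
[ 1.44319963 -0.04051345 -5.52779977] 0.05553482915212206
target [ 0.5245 -0.2273  0.048 ] turn [-0.02 -0.23 -0.13] shift [-0.     -0.003  -0.0518] | per row 5 [-0.005 -0.045 -0.027] [-0.     -0.0006 -0.0104]
```

>>> apply_moves(deltas=[[[0,-0.2,-0.1,0,-0.003,0,0.05],[0,0,0,0,0,-0.0125,0.05],[0,0,0,0,0,-0.0125,0.05],[0,0,0,0,0,-0.012,0.05],[0,0,0,0,0,-0.01,0.05],[0,0,0,0,0,-0.004,0.05],[0,0,0,0,0,0,0.05],[0,0,0,0,0,0,0.05]]])

```text
time_s: 23.3
ee_pos: [0.526, -0.2277, 0.0504]
tool_rot: [-0.001, 0.746, -0.666, 0.001]
force: [0.4, 0.3, -7.0]
finger_gap: 0.0561
gripper_force: 40.0
```

```bash
python3 - <<'E'
from plan import *
s=arm.read_state();print(s["force"],s["finger_gap"])
go([.5245,-.2273,.041],RC)
E
```

```text
[ 0.42750292  0.31048047 -7.03312658] 0.05614212268133053
target [ 0.5245 -0.2273  0.041 ] turn [-0.    0.23 -0.02] shift [-0.0015  0.0004 -0.0094] | per row 1 [-0.001  0.229 -0.017] [-0.0015  0.0004 -0.0094]
```

>>> apply_moves(deltas=[[[0,0.1,0,-0.0008,0,-0.002,0.05],[0,0,0,0,0,-0.002,0.05],[0,0,0,0,0,-0.0015,0.05],[0,0,0,0,0,-0.0015,0.05],[0,0,0,0,0,0,0.05],[0,0,0,0,0,0,0.05]]])

```text
time_s: 23.8
ee_pos: [0.5245, -0.2276, 0.0425]
tool_rot: [-0.0, 0.746, -0.666, 0.0]
force: [-0.5, 0.7, -6.7]
finger_gap: 0.056
gripper_force: 40.0
```

>>> apply_moves(deltas=[[[0,0,0,0,0,-0.0008,0.05],[0,0,0,0,0,0,0.05]]])

```text
time_s: 23.97
ee_pos: [0.5246, -0.2276, 0.0417]
tool_rot: [-0.001, 0.746, -0.666, 0.0]
force: [-0.3, 0.3, -6.4]
finger_gap: 0.0555
gripper_force: 40.0
```

```bash
python3 - <<'E'
from plan import *
s=arm.read_state();print(s["force"],s["finger_gap"])
go([.5245,-.2273,.041],RC)
E
```

```text
[-0.28468869  0.30110927 -6.4056756 ] 0.05549343490500439
target [ 0.5245 -0.2273  0.041 ] turn [-0.02  0.08  0.  ] shift [-0.0001  0.0003 -0.0007] | per row 1 [-0.023  0.078  0.003] [-0.0001  0.0003 -0.0007]
```

>>> apply_moves(deltas=[[[0,0,0,0,0,-0.0006,0.05],[0,0,0,0,0,0,0.05]]])

```text
time_s: 24.13
ee_pos: [0.5247, -0.2277, 0.0416]
tool_rot: [-0.001, 0.746, -0.666, 0.0]
force: [-1.3, 0.2, -1.6]
finger_gap: 0.056
gripper_force: 40.0
```

>>> apply_moves(deltas=[[[0,0,0,0,0,-0.0006,0.05],[0,0,0,0,0,0,0.05]]])

```text
time_s: 24.3
ee_pos: [0.5247, -0.2277, 0.0416]
tool_rot: [-0.001, 0.746, -0.666, 0.001]
force: [-2.8, 0.9, 5.6]
finger_gap: 0.0558
gripper_force: 40.0
```

>>> apply_moves(deltas=[[[0,0,0,0,0,0.0003,0.06],[0,0,0,0,0,0,0.08],[0,0,0,0,0,0,0.0876],[0,0,0,0,0,0,0.0876],[0,0,0,0,0,0.01,0.0876],[0,0,0,0,0,0.02,0.0876],[0,0,0,0,0,0.03,0.0876],[0,0,0,0,0,0.03,0.0876]]])

```text
time_s: 24.97
ee_pos: [0.524, -0.2276, 0.132]
tool_rot: [-0.0, 0.746, -0.666, -0.0]
force: [1.2, 0.0, -0.1]
finger_gap: 0.0874
gripper_force: 0.0
```

>>> apply_moves(deltas=[[[0,0,0,0,0,0.03,0.0876],[0,0,0,0,0,0.03,0.0876],[0,0,0,0,0,0,0.044],[0,0,0,0,0,0,0.044]]])

```text
time_s: 25.3
ee_pos: [0.5259, -0.2278, 0.1938]
tool_rot: [-0.002, 0.746, -0.666, 0.002]
force: [-0.7, -0.7, -0.9]
finger_gap: 0.0793
gripper_force: 0.0
```

```bash
python3 - <<'E'
from plan import *
s=arm.read_state();print(s["qpos"],s["force"])
go([.4755,-.306,.18],R.from_euler("z",1.446)*RC,14)
c=arm.read_camera("scene");np.savez("s7.npz",**c)
sd=arm.read_camera("side")
v=np.hstack([c["frame"][200:350,110:310],sd["frame"][80:230,320:520]])[:,:,::-1];cv2.imwrite("pics/p7.png",cv2.resize(v,(800,300)))
E
```

```text
[-6.76257030e-02  1.96594370e-01 -2.40444442e-01 -1.88248061e-04
 -1.12740860e+00  1.80803022e-01] [-0.70116563 -0.71020783 -0.85852946]
target [ 0.4755 -0.306   0.18  ] turn [-0.25  0.31 82.84] shift [-0.0504 -0.0782 -0.0138] | per row 14 [-0.018  0.022  5.917] [-0.0036 -0.0056 -0.001 ]
```

View pics/p7.png

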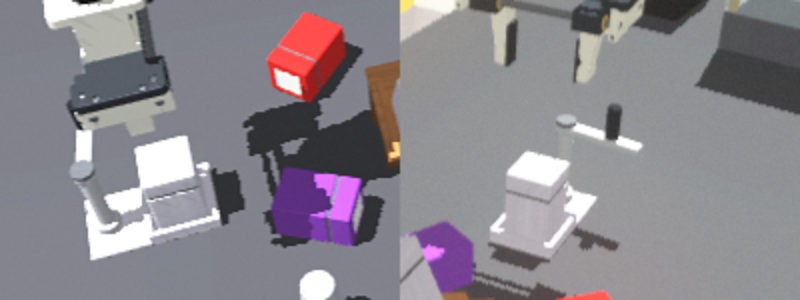

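The caddy stands upright inside the cradle, at (175,190) in the left half and (538,195) in the right. The clamp is still open, with its knob at (613,122).

>>> apply_moves(deltas=[[[-0.018,0.022,5.917,-0.0036,-0.0056,0,0.044],[-0.018,0.022,5.917,-0.0036,-0.0056,0,0.044],[-0.018,0.022,5.917,-0.0036,-0.0056,0,0.044],[-0.018,0.022,5.917,-0.0036,-0.0056,0,0.044],[-0.018,0.022,5.917,-0.0036,-0.0056,0,0.044],[-0.018,0.022,5.917,-0.0036,-0.0056,0,0.044],[-0.018,0.022,5.917,-0.0036,-0.0056,0,0.044],[-0.018,0.022,5.917,-0.0036,-0.0056,0,0.044]]])

```text
time_s: 26.07
ee_pos: [0.4948, -0.2724, 0.1894]
tool_rot: [0.001, 0.951, -0.308, -0.002]
force: [-0.2, 0.0, -0.4]
finger_gap: 0.0441
gripper_force: 0.0
```

>>> apply_moves(deltas=[[[-0.018,0.022,5.917,-0.0036,-0.0056,0,0.044],[-0.018,0.022,5.917,-0.0036,-0.0056,0,0.044],[-0.018,0.022,5.917,-0.0036,-0.0056,0,0.044],[-0.018,0.022,5.917,-0.0036,-0.0056,0,0.044],[-0.018,0.022,5.917,-0.0036,-0.0056,0,0.044],[-0.018,0.022,5.917,-0.0036,-0.0056,0,0.044],[0,0,0,0,0,0,0.044],[0,0,0,0,0,0,0.044]]])

```text
time_s: 26.73
ee_pos: [0.4735, -0.3059, 0.1898]
tool_rot: [0.002, 1.0, -0.008, -0.002]
force: [0.5, 0.8, -0.4]
finger_gap: 0.0442
gripper_force: 0.0
```

```bash
python3 - <<'E'
from plan import *
s=arm.read_state();print(s["qpos"],s["force"])
go([.4755,-.306,.118],R.from_euler("z",1.446)*RC,5)
w=arm.read_camera("wrist");K=w["intrinsics"];T=np.linalg.inv(w["camera_from_world"]);D=w["depth"]
v,u=np.mgrid[:480,:640];a=(u-K[0,2])/K[0,0];b=(v-K[1,2])/K[1,1];th=np.hypot(a,b)
ray=np.stack([np.sin(th)*a/(th+1e-9),np.sin(th)*b/(th+1e-9),np.cos(th)],-1)
p=(ray/ray[...,2:]*D[...,None])@T[:3,:3].T+T[:3,3];x,y,z=p[...,0],p[...,1],p[...,2]
m=(z>.144)&(z<.156)&(y<-.28)&(y>-.33)&(x>.44)&(x<.51)
print("knob top",m.sum(),p[m].mean(0),np.percentile(p[m],[3,97],axis=0) if m.any() else 0)
E
```

```text
[-0.22266345  0.18823676 -0.26303622  0.00558879 -1.12168666  1.77504287] [ 0.46466039  0.78025903 -0.37587367]
target [ 0.4755 -0.306   0.118 ] turn [ 0.25 -0.18  0.24] shift [ 0.002  -0.0001 -0.0718] | per row 5 [ 0.051 -0.037  0.048] [ 0.0004 -0.     -0.0144]
knob top 512 [ 0.47478349 -0.30662546  0.15015959] [[ 0.46779906 -0.31349151  0.14586681]
 [ 0.48115887 -0.29986464  0.15186626]]
```

>>> apply_moves(deltas=[[[0.05,-0.04,0.05,0.0004,0,-0.018,0.044],[0.05,-0.04,0.05,0.0004,0,-0.018,0.044],[0.05,-0.04,0.05,0.0004,0,-0.018,0.044],[0.05,-0.04,0.05,0,0,-0.016,0.044],[0,0,0,0,0,0,0.044],[0,0,0,0,0,0,0.012],[0,0,0,0,0,0,0.012],[0,0,0,0,0,0,0.012]]], squeeze=8)

```text
time_s: 27.45
ee_pos: [0.4762, -0.3062, 0.1221]
tool_rot: [0.001, 1.0, -0.004, 0.002]
force: [0.9, -1.1, -0.4]
finger_gap: 0.0294
gripper_force: 0.0
```

>>> apply_moves(deltas=[[[0,0,0,0,0,0,0.012],[0,0,0,0,0,0,0.012],[0,0,0,0,0,0,0.012]]])

```text
time_s: 27.7
ee_pos: [0.4757, -0.3062, 0.1217]
tool_rot: [0.001, 1.0, -0.004, 0.001]
force: [-0.1, 0.3, 3.8]
finger_gap: 0.0149
gripper_force: 8.0
```

```bash
cat > arc.py <<'E'
from plan import *
s=arm.read_state();print(s["force"].round(1),s["wrist_torque"].round(2),s["finger_gap"],s["gripper_force"])
P=np.array([.533,-.3067]);e=s["ee_pos"][:2]-P;a=np.arctan2(e[1],e[0]);rad=np.hypot(*e)
fin=np.pi/2+.113;phi=(a-fin)%(2*np.pi);print("phi",phi,"rad",rad)
N=14;st=phi/N;q=[P+rad*np.array([np.cos(a-i*st),np.sin(a-i*st)]) for i in range(N+1)]
print("turn/row",-np.degrees(st));print(np.diff(q,axis=0).round(4).tolist());go([*q[-1],.118],RC,s=s)
E
python3 arc.py
```

```text
[-0.1  0.3  3.8] [ 0.06  0.26 -0.  ] 0.01491396046617225 8.00066962838173
phi 1.4487795448250562 rad 0.05725747630788513
turn/row -5.929210954525728
[[0.0004, 0.0059], [0.001, 0.0058], [0.0016, 0.0057], [0.0021, 0.0055], [0.0027, 0.0053], [0.0032, 0.005], [0.0037, 0.0046], [0.0042, 0.0042], [0.0046, 0.0037], [0.005, 0.0032], [0.0053, 0.0027], [0.0055, 0.0022], [0.0057, 0.0016], [0.0058, 0.001]]
target [ 0.5265 -0.2498  0.118 ] turn [ 2.100e-01  4.000e-02 -8.303e+01] shift [ 0.0508  0.0564 -0.0037] | per row 1 [ 2.1400e-01  4.2000e-02 -8.3032e+01] [ 0.0508  0.0564 -0.0037]
```

>>> apply_moves(deltas=[[[0,0,-5.93,0.0004,0.006,0,0.012],[0,0,-5.93,0.001,0.006,0,0.012],[0,0,-5.93,0.0016,0.0058,0,0.012],[0,0,-5.93,0.0022,0.0056,0,0.012],[0,0,-5.93,0.0028,0.0054,0,0.012],[0,0,-5.93,0.0033,0.0051,0,0.012],[0,0,-5.93,0.0038,0.0047,0,0.012],[0,0,0,0,0,0,0.012]]])

```text
time_s: 28.37
ee_pos: [0.4919, -0.2673, 0.1217]
tool_rot: [0.001, 0.933, -0.36, 0.002]
force: [1.5, -2.2, 2.7]
finger_gap: 0.0155
gripper_force: 8.0
```

```bash
python3 arc.py
```

```text
[ 1.5 -2.2  2.7] [-0.46 -0.48 -0.01] 0.01549097945436218 8.001948148012161
phi 0.6944431268132178 rad 0.056929881342177836
turn/row -2.8420471627332566
[[0.002, 0.002], [0.0021, 0.0019], [0.0022, 0.0018], [0.0023, 0.0017], [0.0024, 0.0016], [0.0024, 0.0014], [0.0025, 0.0013], [0.0026, 0.0012], [0.0026, 0.0011], [0.0027, 0.0009], [0.0027, 0.0008], [0.0027, 0.0007], [0.0028, 0.0005], [0.0028, 0.0004]]
target [ 0.5266 -0.2501  0.118 ] turn [  0.22   0.07 -41.29] shift [ 0.0347  0.0172 -0.0037] | per row 1 [  0.217   0.068 -41.293] [ 0.0347  0.0172 -0.0037]
```

>>> apply_moves(deltas=[[[0,0,-5.9,0.0042,0.0039,0,0.012],[0,0,-5.9,0.0046,0.0035,0,0.012],[0,0,-5.9,0.005,0.0031,0,0.012],[0,0,-5.9,0.0053,0.0026,0,0.012],[0,0,-5.9,0.0055,0.0021,0,0.012],[0,0,-5.9,0.0057,0.0016,0,0.012],[0,0,-5.9,0.0055,0.001,0,0.012],[0,0,0,0,0,0,0.012]]])

```text
time_s: 29.03
ee_pos: [0.5273, -0.2498, 0.1216]
tool_rot: [0.001, 0.747, -0.665, 0.001]
force: [1.5, 0.8, 4.6]
finger_gap: 0.0154
gripper_force: 8.0
```

```bash
python3 arc.py
```

```text
[1.5 0.8 4.6] [ 0.37 -0.4   0.04] 0.015377018085476628 8.002352491021156
phi 6.270401306830593 rad 0.05722954657063074
turn/row -25.661966481050637
[[0.0252, -0.0031], [0.0214, -0.0138], [0.0133, -0.0217], [0.0026, -0.0253], [-0.0086, -0.0239], [-0.0181, -0.0178], [-0.024, -0.0082], [-0.0252, 0.003], [-0.0215, 0.0136], [-0.0135, 0.0216], [-0.0028, 0.0253], [0.0084, 0.024], [0.018, 0.018], [0.024, 0.0084]]
target [ 0.5265 -0.2498  0.118 ] turn [ 0.13 -0.01 -0.16] shift [-0.0007 -0.0001 -0.0036] | per row 1 [ 0.125 -0.01  -0.156] [-0.0007 -0.0001 -0.0036]
```

>>> apply_moves(deltas=[[[0,0,0,0.001,0.0001,0,0.012],[0,0,0,0.001,0.0001,0,0.012],[0,0,0,0,0,0,0.012]]])

```text
time_s: 29.28
ee_pos: [0.5274, -0.2497, 0.1216]
tool_rot: [0.002, 0.749, -0.663, -0.0]
force: [-3.4, -0.0, 7.2]
finger_gap: 0.0153
gripper_force: 8.0
```

>>> apply_moves(deltas=[[[0,0,0,0.001,0.0001,0,0.012],[0,0,0,0.0005,0,0,0.012],[0,0,0,0,0,0,0.012]]])

```text
time_s: 29.53
ee_pos: [0.5275, -0.2497, 0.1215]
tool_rot: [0.002, 0.749, -0.663, -0.001]
force: [-6.9, 0.4, 9.4]
finger_gap: 0.0155
gripper_force: 8.0
```

The knob no longer moves and the force is rising, so the bar is at the shut stop. I'll release it and rise.

>>> apply_moves(deltas=[[[0,0,0,0,0,0,0.044],[0,0,0,0,0,0,0.044],[0,0,0,0,0,0,0.044],[0,0,0,0,0,0.015,0.044],[0,0,0,0,0,0.03,0.044],[0,0,0,0,0,0.03,0.044],[0,0,0,0,0,0.03,0.044],[0,0,0,0,0,0.03,0.044]]])

```text
time_s: 30.2
ee_pos: [0.5295, -0.2492, 0.2571]
tool_rot: [0.001, 0.748, -0.664, -0.0]
force: [1.8, 0.1, 0.5]
finger_gap: 0.0438
gripper_force: 0.0
```

>>> apply_moves(deltas=[[[0,0,0,-0.02,0,0.03,0.044],[0,0,0,-0.02,0,0.03,0.044],[0,0,0,-0.02,0,0.02,0.044],[0,0,0,-0.02,0,0.02,0.044],[0,0,0,0,0,0,0.044],[0,0,0,0,0,0,0.044]]])

```text
time_s: 30.7
ee_pos: [0.4496, -0.2494, 0.3575]
tool_rot: [-0.0, 0.748, -0.664, 0.002]
force: [-0.1, -0.4, -0.1]
finger_gap: 0.044
gripper_force: 0.0
```

```bash
python3 - <<'E'
from plan import *
c=arm.read_camera("scene");sd=arm.read_camera("side")
v=np.hstack([c["frame"][190:380,110:430],sd["frame"][100:290,220:540]])[:,:,::-1];cv2.imwrite("pics/p8.png",cv2.resize(v,(800,237)))
for k in(c,sd):
    p=cloud(k);x,y,z=p[...,0],p[...,1],p[...,2]
    m=(z>.125)&(z<.16)&(y<-.2)&(y>-.33)&(x>.44)&(x<.6);P=p[m];print("knob",m.sum(),P.mean(0).round(4) if m.any() else 0)
    m=(z>.104)&(z<.116)&(y<-.19)&(y>-.34)&(x>.44)&(x<.6);P=p[m];print(cv2.minAreaRect(P[:,:2].astype(np.float32)))
print(arm.read_state()["time_s"],"expected knob",.533-.06*np.sin(.113),-.3067+.06*np.cos(.113))
E
```

```text
knob 94 [ 0.5305 -0.2469  0.1419]
((0.5308336019515991, -0.265250563621521), (0.02603129670023918, 0.10941953957080841), 4.612064361572266)
knob 89 [ 0.5249 -0.2421  0.1404]
((0.5285170078277588, -0.2646612226963043), (0.02069423906505108, 0.11500795185565948), 4.374468803405762)
30.8 expected knob 0.5262344197606244 -0.2470826625550539
```

View pics/p8.png

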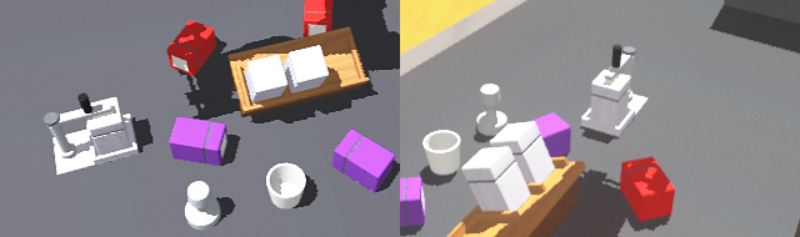

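The picture shows the bar lying over the lid of the caddy in the cradle, with the knob at (85,103) in the left half. Both empty caddies are still in the rack, and the cup and tamper have not moved.

```bash
python3 -c "
from workcell import arm
print(arm.job_done())"
```

```text
the job is handed in; nothing more can be done
None
```

I lifted the caddies from left to right and the left one was full. It now stands in the cradle with the clamp shut against its stop, and both empty caddies are back in the rack; the job was handed in at about 31 s.

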